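Lay out the polished slabs on their stands

ROBOT

A 6-joint arm with a two-finger parallel gripper is mounted at the origin on the work surface. World frame = base frame: x ahead of the robot, y to its left, z up, the work surface at z = 0. Lengths are in m, angles in rad, forces in N, time in s.
With the tool pointing down it reaches from about 0.3 to 0.875 m from the base axis. Payload 6.4 kg.
Tool frame: the origin (TCP) lies midway between the tips of the shut fingers; the grasp point (between the pads) lies 19 mm behind it; y points along the fingers, z is the direction in which the jaws open and shut, and the axes are right-handed (so a half turn about y gives the same grasp; the last joint's range is limited). The gripper opens to 88 mm and grips with 3 to 60 N. Pads are 18 mm wide; open, the fingers measure 123 mm over their backs; the gripper's body (75 mm by 187 mm) begins 45 mm behind the grasp point.
Start: joints at [1.106, 0.181, 1.607, -0, 1.354, -0.206], TCP at [0.147, 0.556, 0.239] pointing down, gripper open.
Joint ranges: [-2.99, 2.99], [-0.89, 2.07], [0.3, 2.58], [-1.14, 4.28], [0, 2.63], [-3.12, 3.12]. Speed limits (rad/s): [2.57, 2.57, 3.01, 3.14, 3.14, 3.14].

INTERFACE

Orientations are given as [roll, pitch, yaw] about the fixed x, y, z axes, in that order (R = Rz(yaw) Ry(pitch) Rx(roll)).
In Python, from station import get_state, optics, arm gives the robot as it stands. The module is installed in compiled form; this text tells all that it offers.
- The arm moves only by the tool step_arm, never from a script. Its argument "motion" is one flat list of numbers, 7 for each row, row after row: the turn, a rotation vector about the world's x, y, z in rad, then the shift along the world's x, y, z in mm, then the finger opening in mm, from 0 to 88.1. In form: [rx, ry, rz, tx, ty, tz, gripper, rx, ry, rz, tx, ty, tz, gripper, ...]. A call has exactly 10 rows; each row shifts and turns the commanded pose from where the row before left it; what a row does not reach is not made up. A row lasts 1/12 s, in which the tool goes at most 41.7 mm and 7.16 degrees, less where a joint would pass 70% of its speed; a pose out of reach is approached as far as the arm can. A call is refused whole if a number of a shift passes 41.7 or a number of a turn 0.125, either way. A call with a gripper value outside its range is refused whole. The fingers move at their own pace and stop on an object; the grip force is fixed at half the most. Time passes only in rows, so rows that do not move let the fingers close, or fill a call up. It gives the time, the measured TCP pose, the force and the opening at its end, in the units of the state.
- get_state(): the state, without advancing time (a new reading comes with each control period).
- optics.read_camera(name): name is "side" or "top" or "wrist"; returns (picture, depth): 420x560x3 uint8, red, green, blue; 420x560 float32, m along the optical axis (not along the pixel's ray), 0 where there is no reading.
- optics.camera_info(name): a dict with "vfov" (degrees; the focal length in pixels is half the picture's height over the tangent of half this angle, whatever the lens; pixels are square), "cx", "cy" (the principal point, pixels), "k1" (the pictures are not rectified: a ray, as slopes to the right and down, at radius r is drawn at 1 + k1 r^2 times it, then the intrinsics apply), "rvec" (rotation vector, rad) and "tvec" (3), from world to camera coordinates, as OpenCV has them. Camera axes: x right, y down, z forward; pixel columns grow to the right and rows downward; lengths in m; the calibration is good to about 2 mm. A picture is of the moment at which its call begins: read the wrist's pose just before it. camera_info takes no time and is no camera call; for the wrist camera it gives the pose at the moment of the call.
- arm.finish_job(): hands the job in, once; it reports no verdict.
Trained networks look in the newest picture that a camera, given by its name, has taken for a name from the list of things; names that differ only in an ending like _2 or _b are one class to them, and where a whole thing is asked for, a point or a joint stands for the part that bears it (a point fixed in the world has none). Each returns a list of dicts, best first, with "score" (0 to 1); they miss things now and then, are a little off and sometimes report something else, mostly with a low value. They report only what shows in the picture. A call takes as long as a camera call. They do not tell look-alikes from the thing itself.
- optics.regions_of(query, camera): "mask" (420x560 bool, what is visible of it) and "bbox" ([left, top, right, bottom] in pixels, round what is visible of it).
The state is a dict: "time_s": time; "joint_pos": joint angles; "joint_velocities": joint speeds; "tau": joint torques, N m; "position": TCP position; "orientation": TCP orientation; "ft_force": force on the tool from outside, world axes, zero at the start; "moment": the same for the moment, N m; "width": finger opening in m.
Only numpy, scipy, OpenCV 4.12 (cv2) and the standard library are available. Lean on these libraries where they do the work, as an engineer would, in place of code of your own. Each camera call takes 0.05 s, during which the arm holds its last target.

TASK

Take the stack of four polished stone slabs apart from the top down, one slab at a time, and lay each one flat and centred on the wooden stand cut to the same outline (oblong, square, six-sided, round), finishing each before taking the next. Leave the two tall crystal points among the stands standing where they are.

Things in the scene. Friction and masses are not known exactly. Their poses are not given: they have to be found in the camera images.
- slab_oblong_center (a point): Centre (half-way up) of the loose oblong slab: polished pale stone, 36 mm long (x) by 20 mm wide (y) with half-round ends; starts on top of the stack, lying on the square slab. 28 mm thick, flat top and bottom; z is up through its thickness.
- slab_square_center (a point): Centre (half-way up) of the loose square slab: polished grey stone, 40 mm by 40 mm, sides square to its x and y; starts second from the top, on the six-sided slab. 28 mm thick, flat top and bottom; z is up through its thickness.
- slab_hex_center (a point): Centre (half-way up) of the loose six-sided slab: polished milky white stone, a regular hexagon 54 mm across flats (62 mm over corners), a pair of flats facing along its x axis and further pairs every 60 degrees; starts third from the top, on the round slab. 28 mm thick, flat top and bottom; z is up through its thickness.
- slab_round_center (a point): Centre (half-way up) of the loose round slab: polished dark brown stone, a disc 70 mm in diameter; starts at the bottom of the stack, lying on the table. 28 mm thick, flat top and bottom; z is up through its thickness.
- stand_oblong_top (a point): Centre of the flat top of the oblong stand: a low fixed block of light wood, 64 mm (x) by 48 mm (y) with half-round ends, 15 mm high (top 15 mm above the table), with a dark felt inlay, flush on top, of the same outline as the oblong slab and 3 mm larger all round. Axes as on the slab.
- stand_square_top (a point): Centre of the flat top of the square stand: a low fixed block of light wood, 68 mm by 68 mm, 15 mm high (top 15 mm above the table), with a dark felt inlay, flush on top, of the same outline as the square slab and 3 mm larger all round. Axes as on the slab.
- stand_hex_top (a point): Centre of the flat top of the six-sided stand: a low fixed block of light wood, regular hexagon, 82 mm across flats, 15 mm high (top 15 mm above the table), with a dark felt inlay, flush on top, of the same outline as the six-sided slab and 3 mm larger all round. Axes as on the slab.
- stand_round_top (a point): Centre of the flat top of the round stand: a low fixed block of light wood, disc 98 mm in diameter, 15 mm high (top 15 mm above the table), with a dark felt inlay, flush on top, of the same outline as the round slab and 3 mm larger all round. Axes as on the slab.
- point_mid_center (a point): Half-way up a loose six-sided crystal point of milky stone standing upright, 34 mm wide at the foot and 85 mm tall, near the middle of the far part of the table, beyond the near stands. Not to be disturbed.
- point_left_center (a point): Half-way up a loose six-sided crystal point of milky stone standing upright, 34 mm wide at the foot and 85 mm tall, on the near left part of the table, as the robot sees it. Not to be disturbed.
There are look-alikes about, which are no part of the job. Leave any pink or yellow look-alike of the part that bears stand_round_top alone. What is shaped like the part that bears slab_hex_center but purple is not meant.

How it is judged:
By the outcome, as a careful person would: the job done as asked, in the order asked, and still so for the second after the job is handed in, with the robot touching nothing.
It also fails if it takes over 128 s, if anything falls off the work surface, if the arm or the gripper's body presses on something with over 40 N, if the wrist force passes 120 N, or if a joint passes its speed limit or range.

## Working session

There is one attempt and no reset: what is moved stays moved. The work goes in short steps, Python scripts to look and compute and a tool call to move; the robot and the scene stay as the last step left them, time stands still between calls to the robot, and variables do not carry over. Pictures are saved under pics/ and viewed, and the job is handed in when it is done.

Besides the shell and the picture viewer there is one more tool, called after ">>>" as name(argument=value, ...) on one line, values as JSON. step_arm: Moves the arm, as the interface text tells. Its arguments: {"type":"object","properties":{"motion":{"type":"array","items":{"type":"number"}}},"required":["motion"]}

```bash
mkdir -p pics; cat > h.py <<'E'
import numpy as np, cv2
from station import get_state, optics, arm
def K(i):
    f=210/np.tan(np.radians(i['vfov'])/2); return f,i['cx'],i['cy'],i['k1']
def unproj(i,u,v,d):
    f,cx,cy,k1=K(i); u=np.asarray(u,float);v=np.asarray(v,float)
    xd=(u-cx)/f; yd=(v-cy)/f; x,y=xd.copy(),yd.copy()
    for _ in range(20):
        s=1+k1*(x*x+y*y); x=xd/s;y=yd/s
    R=cv2.Rodrigues(np.array(i['rvec'],float))[0]; t=np.array(i['tvec'],float).ravel()
    P=np.stack([x*d,y*d,d*np.ones_like(x)],-1)
    return (P-t)@R
def proj(i,P):
    f,cx,cy,k1=K(i);R=cv2.Rodrigues(np.array(i['rvec'],float))[0]; t=np.array(i['tvec'],float).ravel()
    c=np.atleast_2d(P)@R.T+t; x=c[:,0]/c[:,2];y=c[:,1]/c[:,2]; s=1+k1*(x*x+y*y)
    return np.stack([f*x*s+cx,f*y*s+cy],-1)
def cloud(cam):
    i=optics.camera_info(cam); im,d=optics.read_camera(cam)
    v,u=np.mgrid[0:420,0:560]; W=unproj(i,u,v,d); W[d==0]=np.nan
    return i,im,d,W
def save(n,im,s=1):
    im=cv2.cvtColor(im,cv2.COLOR_RGB2BGR)
    if s!=1: im=cv2.resize(im,None,fx=s,fy=s,interpolation=cv2.INTER_CUBIC)
    cv2.imwrite('pics/'+n,im)
E
python3 - <<'E'
from h import *
s=get_state(); print({k:np.round(v,4) for k,v in s.items()})
for c in ['top','side','wrist']:
    i,im,d,W=cloud(c); save(c+'0.png',im,1.4); print(c,{k:np.round(v,4) for k,v in i.items()},(d>0).mean())
    np.savez('/tmp/'+c+'0.npz',im=im,d=d,W=W)
E
```

```text
{'time_s': np.float64(0.0), 'joint_pos': array([ 1.1057,  0.1815,  1.608 , -0.    ,  1.3538, -0.2063]), 'joint_velocities': array([ 0.0006,  0.0009,  0.001 ,  0.001 , -0.0005,  0.0001]), 'tau': array([-1.10000e-03, -4.33869e+01, -3.41852e+01,  7.03000e-02,
        3.86000e-02, -1.00000e-04]), 'position': array([0.1469, 0.5554, 0.2378]), 'orientation': array([-1.5725e+00,  3.0000e-04, -2.5880e-01]), 'ft_force': array([0.4843, 0.6373, 0.5445]), 'moment': array([ 0.0524, -0.0098,  0.0154]), 'width': np.float64(0.0878)}
top {'vfov': np.float64(50.0897), 'cx': np.float64(272.8105), 'cy': np.float64(208.5891), 'k1': np.float64(-0.0049), 'rvec': array([ 2.1912, -2.1736,  0.1382]), 'tvec': array([-0.0712,  0.5103,  1.047 ])} 0.9958545918367347
side {'vfov': np.float64(53.3602), 'cx': np.float64(280.2536), 'cy': np.float64(212.7566), 'k1': np.float64(-0.1237), 'rvec': array([ 2.1156, -0.452 ,  0.2489]), 'tvec': array([-0.4806,  0.1682,  0.7478])} 0.9957610544217687
wrist {'vfov': np.float64(71.3885), 'cx': np.float64(281.0504), 'cy': np.float64(209.6578), 'k1': np.float64(-0.0314), 'rvec': array([-2.2704, -1.7473, -0.29  ]), 'tvec': array([-0.574 , -0.0441,  0.3913])} 0.9957525510204082
```

View pics/top0.png

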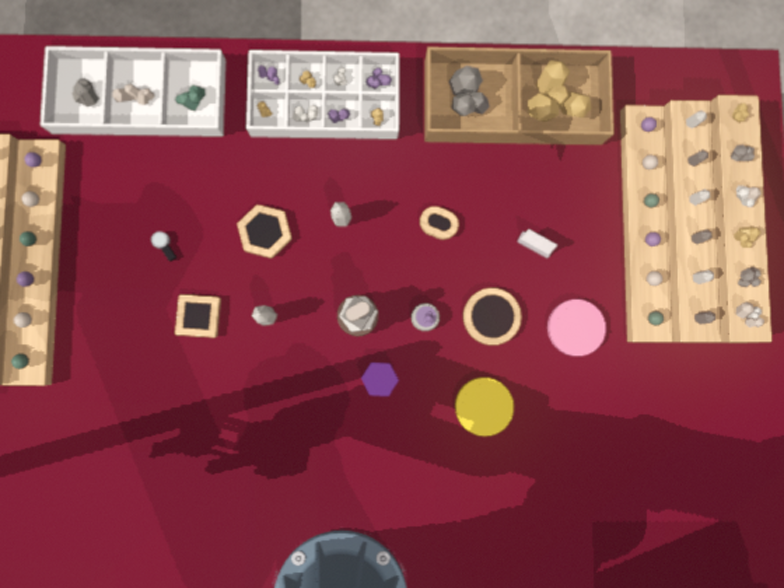

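View pics/side0.png

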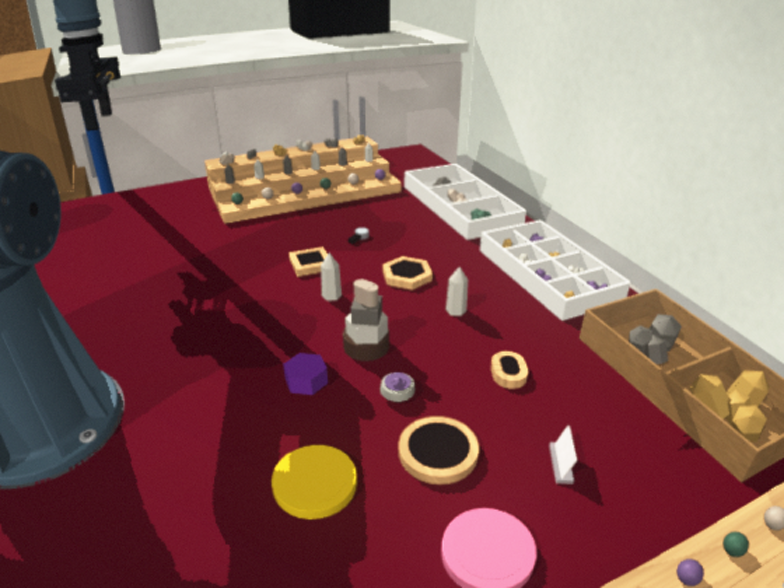

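View pics/wrist0.png

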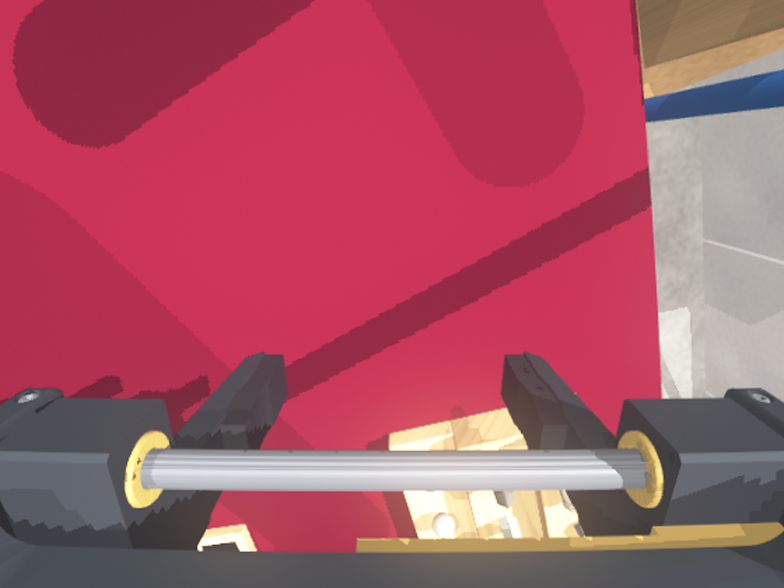

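Top picture (1.4× scaling): the stack is at (357,315). Stands: square (198,316), hex (264,231), oblong (439,222), round (493,316). Crystals: (341,213) and (264,315). The pink disc (576,327), yellow disc (484,406) and purple hex (380,379) are look-alikes, so I'll leave them alone. Next I'll measure.

```bash
python3 - <<'E'
from h import *
i,im,d,W=cloud('top'); np.savez('/tmp/t.npz',im=im,d=d,W=W)
for q in ['slab_oblong_center','slab_square_center','slab_hex_center','slab_round_center','stand_oblong_top','stand_square_top','stand_hex_top','stand_round_top','point_mid_center','point_left_center']:
    for r in optics.regions_of(q,'top')[:4]:
        m=r['mask']; P=W[m]; P=P[~np.isnan(P[:,0])]
        print(q,round(r['score'],2),np.round(r['bbox']),m.sum(),'med',np.round(np.median(P,0),4),'zmax',np.round(np.percentile(P[:,2],[5,50,95]),3), im[m].mean(0).astype(int))
E
```

```text
slab_oblong_center 0.67 [240. 212. 267. 232.] 136 med [ 0.4654 -0.0303  0.0852] zmax [0.079 0.085 0.089] [154 146 139]
slab_oblong_center 0.41 [247. 219. 262. 231.] 151 med [ 0.4722 -0.0259  0.1129] zmax [0.093 0.113 0.116] [215 199 187]
slab_square_center 0.49 [244. 212. 269. 232.] 184 med [ 0.4674 -0.0258  0.0852] zmax [0.058 0.085 0.089] [160 152 144]
slab_hex_center 0.87 [259. 260. 283. 286.] 491 med [ 0.3654 -0.0635  0.0291] zmax [0.019 0.029 0.033] [122  66 141]
slab_hex_center 0.62 [245. 212. 270. 237.] 79 med [ 0.4554 -0.021   0.0573] zmax [0.054 0.057 0.061] [203 196 188]
slab_round_center 0.5 [241. 212. 272. 241.] 209 med [ 0.459  -0.0317  0.0293] zmax [0.001 0.029 0.057] [128 102  94]
stand_oblong_top 0.93 [300. 148. 331. 169.] 488 med [ 0.635  -0.1645  0.0164] zmax [0.006 0.016 0.02 ] [183 153 123]
stand_oblong_top 0.72 [184. 216. 198. 232.] 191 med [0.4689 0.1272 0.0649] zmax [0.005 0.065 0.081] [157 145 139]
stand_square_top 0.78 [127. 209. 153. 239.] 852 med [0.4694 0.2477 0.0164] zmax [0.012 0.016 0.02 ] [165 139 114]
stand_hex_top 0.7 [169. 147. 207. 186.] 1026 med [0.6169 0.1392 0.0165] zmax [0.012 0.017 0.02 ] [152 129 107]
stand_round_top 0.63 [326. 271. 366. 312.] 1344 med [ 0.319  -0.2402  0.0165] zmax [0.013 0.017 0.02 ] [205 180  64]
stand_round_top 0.62 [389. 212. 434. 256.] 1352 med [ 0.4533 -0.402   0.0166] zmax [0.011 0.017 0.02 ] [244 166 191]
stand_round_top 0.57 [328. 205. 374. 247.] 1360 med [ 0.4719 -0.2559  0.0167] zmax [0.009 0.017 0.02 ] [143 117  98]
point_mid_center 0.51 [236. 144. 251. 163.] 194 med [0.6386 0.0048 0.0643] zmax [0.007 0.064 0.079] [174 163 155]
point_left_center 0.43 [183. 218. 200. 232.] 162 med [0.4675 0.1262 0.0667] zmax [0.013 0.067 0.082] [160 151 144]
```

```bash
python3 - <<'E'
from h import *
z=np.load('/tmp/t.npz'); im=z['im'];W=z['W']
save('topcrop.png',im[130:300,110:420],2.5)
Z=W[...,2]
print('table z',np.nanmedian(Z[240:330,60:200]))
# felt: dark pixels & z~15mm
g=im.max(2)
for n,(u,v) in dict(sq=(141,226),hex=(189,165),obl=(314,158),rnd=(352,226)).items():
    m=np.zeros(g.shape,np.uint8); 
    mm=(g<70).astype(np.uint8); k,l,st,c=cv2.connectedComponentsWithStats(mm); lab=l[v,u]
    P=W[l==lab]; print(n,st[lab],np.round(P.mean(0),4), np.round(np.nanmedian(P[:,2]),4))
    rect=cv2.minAreaRect((P[:,:2]*1000).astype(np.float32)); print(rect)
P=W[205:245,235:275].reshape(-1,3)
for lo,hi in [(.1,.13),(.075,.095),(.045,.066),(.02,.035)]:
    Q=P[(P[:,2]>lo)&(P[:,2]<hi)]; print(lo,len(Q),np.round(np.median(Q,0),4),cv2.minAreaRect((Q[:,:2]*1000).astype(np.float32)))
E
```

```text
table z 0.001262496085165046
sq [132 217  17  17 258] [0.4688 0.2488 0.0169] 0.017
((469.20654296875, 248.2478485107422), (38.29007339477539, 38.30912780761719), 88.57017517089844)
hex [177 153  24  24 403] [nan nan nan] 0.0169
((616.524658203125, 139.42990112304688), (52.28834533691406, 32.70240020751953), 47.69081115722656)
obl [307 154  14  10  97] [nan nan nan] 0.0169
((637.2747802734375, -165.94822692871094), (34.80034255981445, 13.34656047821045), 65.79951477050781)
rnd [     0      0    560    420 234346] [nan nan nan] 0.0021
((nan, nan), (nan, 0.0), nan)
0.1 144 [ 0.4723 -0.0249  0.113 ] ((472.7598571777344, -25.184223175048828), (19.90676498413086, 36.324127197265625), 30.156408309936523)
0.075 174 [ 0.4687 -0.0281  0.0853] ((472.9263610839844, -26.20879364013672), (40.14910125732422, 40.15076446533203), 58.41645050048828)
0.045 156 [ 0.4627 -0.0233  0.0573] ((472.0096130371094, -25.447994232177734), (53.53471755981445, 60.25190353393555), 6.660247325897217)
0.02 189 [ 0.4591 -0.0206  0.0293] ((471.2644348144531, -24.972835540771484), (66.87672424316406, 66.56433868408203), 0.702495276927948)
```

View pics/topcrop.png

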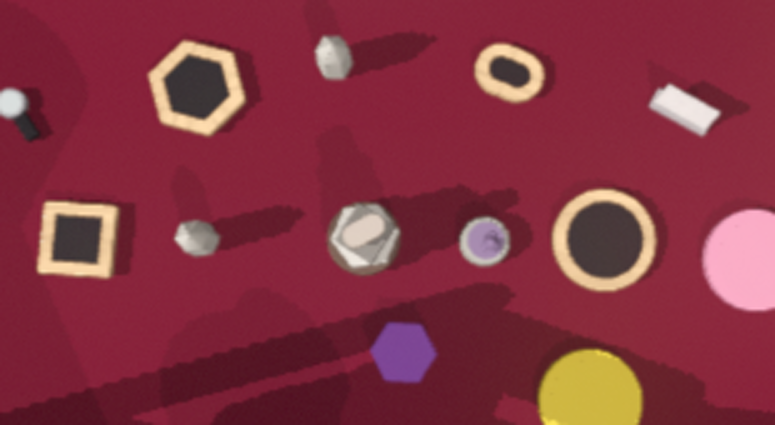

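```bash
cat >> h.py <<'E'
from scipy.optimize import least_squares
def sdf(shape,X,Y,g=0.0):
    if shape=='obl':
        return np.hypot(np.maximum(np.abs(X)-8,0),Y)-10-g
    if shape=='sq': return np.maximum(abs(X),abs(Y))-20-g
    if shape=='hex': return np.max([abs(X*np.cos(a)+Y*np.sin(a)) for a in np.radians([0,60,120])],0)-27-g
    return np.hypot(X,Y)-35-g
def plane(i,u,v,z):
    A=unproj(i,u,v,0.1*np.ones(np.shape(u))); C=unproj(i,0.,0.,0.)  # camera centre
    D=A-C; s=(z-C[2])/D[...,2]; return C+D*s[...,None]
def fitfelt(i,im,shape,c,yaw0,z=0.015,g=3.0,R=None,w0=1.0,ch=None,bp=8):
    """fit intensity step at outline (slab outline grown by g mm); c in m"""
    v,u=np.mgrid[0:420,0:560]; P=plane(i,u,v,z)[...,:2]*1000
    I=(im.astype(float).mean(2) if ch is None else im[...,ch].astype(float))
    d=P-np.array(c)*1000
    ca,sa=np.cos(yaw0),np.sin(yaw0)
    s0=sdf(shape,d[...,0]*ca+d[...,1]*sa,-d[...,0]*sa+d[...,1]*ca,g)
    m=(s0<bp)&(s0>-14); Q=d[m]; J=I[m]
    def f(p):
        x=Q-p[:2]; c_,s_=np.cos(p[2]),np.sin(p[2])
        s=sdf(shape,x[:,0]*c_+x[:,1]*s_,-x[:,0]*s_+x[:,1]*c_,g)
        return p[3]+p[4]/(1+np.exp(-s/abs(p[5])))-J
    b=None
    for dy in (np.radians([-12,-4,4,12]) if shape!='rnd' else [0]):
        r=least_squares(f,[0,0,yaw0+dy,40,150,w0],loss='soft_l1',f_scale=10)
        if b is None or r.cost<b.cost:b=r
    p=b.x
    return dict(xy=np.round(np.array(c)+p[:2]/1000,4),yaw=round(np.degrees(p[2]),2),rms=round(float(np.sqrt(np.mean(b.fun**2))),1),n=int(m.sum()),amp=round(p[4]),w=round(p[5],2))
E
python3 - <<'E'
from h import *
z=np.load('/tmp/t.npz'); im=z['im'];W=z['W']; i=optics.camera_info('top')
for s,c,y in [('sq',(.469,.248),-1.4),('hex',(.617,.139),20),('obl',(.636,-.1655),65.8),('rnd',(.472,-.256),0)]:
  for zz in (.015,.0165): print(s,fitfelt(i,im,s,c,np.radians(y),z=zz))
print(fitfelt(i,im,'hex',(.617,.139),np.radians(-10)))
E
```

```text
sq {'xy': array([0.4693, 0.249 ]), 'yaw': np.float64(-3.63), 'rms': 11.2, 'n': 620, 'amp': 151, 'w': np.float64(1.08)}
sq {'xy': array([0.4692, 0.2486]), 'yaw': np.float64(-3.63), 'rms': 11.4, 'n': 621, 'amp': 151, 'w': np.float64(1.09)}
hex {'xy': array([0.6181, 0.1393]), 'yaw': np.float64(45.41), 'rms': 16.3, 'n': 696, 'amp': 154, 'w': np.float64(1.05)}
hex {'xy': array([0.6178, 0.139 ]), 'yaw': np.float64(45.39), 'rms': 15.8, 'n': 690, 'amp': 154, 'w': np.float64(1.06)}
obl {'xy': array([ 0.6366, -0.1658]), 'yaw': np.float64(67.82), 'rms': 8.2, 'n': 338, 'amp': 152, 'w': np.float64(1.06)}
obl {'xy': array([ 0.6363, -0.1657]), 'yaw': np.float64(67.82), 'rms': 8.3, 'n': 340, 'amp': 152, 'w': np.float64(1.06)}
rnd {'xy': array([ 0.4728, -0.2581]), 'yaw': np.float64(-2328.7), 'rms': 9.8, 'n': 826, 'amp': 144, 'w': np.float64(1.14)}
rnd {'xy': array([ 0.4727, -0.2578]), 'yaw': np.float64(1159.36), 'rms': 10.2, 'n': 828, 'amp': 145, 'w': np.float64(1.17)}
{'xy': array([0.6181, 0.1393]), 'yaw': np.float64(-14.55), 'rms': 11.3, 'n': 693, 'amp': 158, 'w': np.float64(1.14)}
```

>>> step_arm(motion=[0, 0, -0.0395, 16.3, -29, 0.5, 88, 0, 0, -0.0395, 16.3, -29, 0.5, 88, 0, 0, -0.0395, 16.3, -29, 0.5, 88, 0, 0, -0.0395, 16.3, -29, 0.5, 88, 0, 0, -0.0395, 16.3, -29, 0.5, 88, 0, 0, -0.0395, 16.3, -29, 0.5, 88, 0, 0, -0.0395, 16.3, -29, 0.5, 88, 0, 0, -0.0395, 16.3, -29, 0.5, 88, 0, 0, -0.0395, 16.3, -29, 0.5, 88, 0, 0, -0.0395, 16.3, -29, 0.5, 88])

```text
time_s: 1.53
position: [0.3106, 0.2645, 0.244]
orientation: [-1.57, -0.0, -0.655]
ft_force: [0.5, -0.1, 0.4]
width: 0.0883
```

>>> step_arm(motion=[0, 0, -0.0395, 18, -32, 0.5, 88, 0, 0, -0.0395, 18, -32, 0.5, 88, 0, 0, -0.0395, 18, -32, 0.5, 88, 0, 0, -0.0395, 18, -32, 0.5, 88, 0, 0, -0.0395, 18, -32, 0.5, 88, 0, 0, -0.0395, 18, -32, 0.5, 88, 0, 0, -0.0395, 18, -32, 0.5, 88, 0, 0, -0.0395, 18, -32, 0.5, 88, 0, 0, -0.0395, 10, -19, 0, 88, 0, 0, -0.0395, 0, 0, 0, 88])

```text
time_s: 2.37
position: [0.4659, -0.013, 0.2479]
orientation: [-1.571, -0.002, -1.055]
ft_force: [-0.4, -0.6, -0.2]
width: 0.088
```

```bash
python3 - <<'E'
from h import *
s=get_state(); print(s['time_s'],np.round(s['position'],4),np.round(np.degrees(s['orientation']),2),np.round(s['joint_pos'],2),s['ft_force'],np.abs(s['joint_velocities']).max())
i,im,d,W=cloud('wrist'); save('w1.png',im,1.4); np.savez('/tmp/w1.npz',im=im,d=d,W=W)
E
```

```text
2.3667 [ 0.4659 -0.013   0.2479] [-89.99  -0.1  -60.44] [-0.28 -0.08  1.86 -0.    1.36 -0.8 ] [-0.38278383 -0.64280531 -0.20332922] 0.5232468799591412
```

View pics/w1.png

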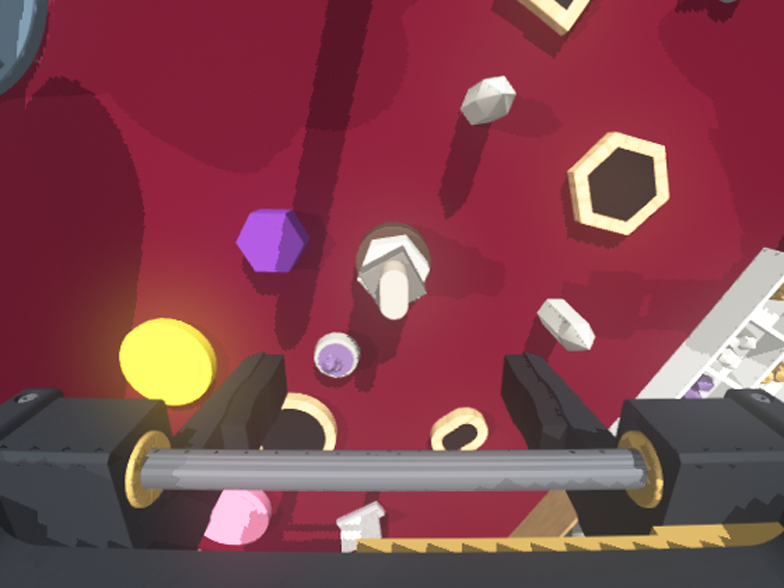

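```bash
cat >> h.py <<'E'
def fitz(W,shape,c,yaw0,ztop,below,extra=6):
    """fit slab top from height map: points (noisy depth) inside outline have z near ztop"""
    d=W[...,:2]*1000-np.array(c)*1000; Z=W[...,2]
    m=np.isfinite(Z)&(np.hypot(d[...,0],d[...,1])<50)
    inn=(m&(abs(Z-ztop)<.006)); P=d[inn]
    return P
E
python3 - <<'E'
from h import *
s=get_state(); print(np.round(s['position'],4),np.round(np.degrees(s['orientation']),2),np.abs(s['joint_velocities']).max())
i,im,d,W=cloud('wrist')
for z0 in (.112,.084,.056,.028):
    P=W[130:260,220:350].reshape(-1,3); Q=P[abs(P[:,2]-z0)<.005]; Q=Q[np.hypot(Q[:,0]-.4725,Q[:,1]+.0255)<.05]
    print(z0,len(Q),np.median(Q[:,2]).round(4),cv2.minAreaRect((Q[:,:2]*1000).astype(np.float32)))
save('w2.png',im[130:260,210:360],5)
for n,sh,c,y in [('hex','hex',(.618,.1393),-14.5)]:
    print(n,fitfelt(i,im,sh,c,np.radians(y)))
E
```

```text
[ 0.4649 -0.0113  0.2477] [-9.001e+01 -1.000e-02 -6.054e+01] 0.07846074123514472
0.112 632 0.1116 ((472.45684814453125, -24.274028778076172), (19.69729995727539, 38.44624328613281), 30.026166915893555)
0.084 623 0.0838 ((472.20068359375, -24.8783016204834), (40.121498107910156, 40.07425308227539), 57.87738800048828)
0.056 437 0.0555 ((471.50750732421875, -20.276147842407227), (54.25703430175781, 52.53657150268555), 9.287544250488281)
0.028 539 0.0277 ((467.6092224121094, -13.828781127929688), (68.67556762695312, 49.39326858520508), 23.345829010009766)
hex {'xy': array([0.6173, 0.1403]), 'yaw': np.float64(-14.45), 'rms': 7.8, 'n': 2552, 'amp': 167, 'w': np.float64(0.37)}h.py:46: RuntimeWarning: overflow encountered in exp
  return p[3]+p[4]/(1+np.exp(-s/abs(p[5])))-J
```

View pics/w2.png

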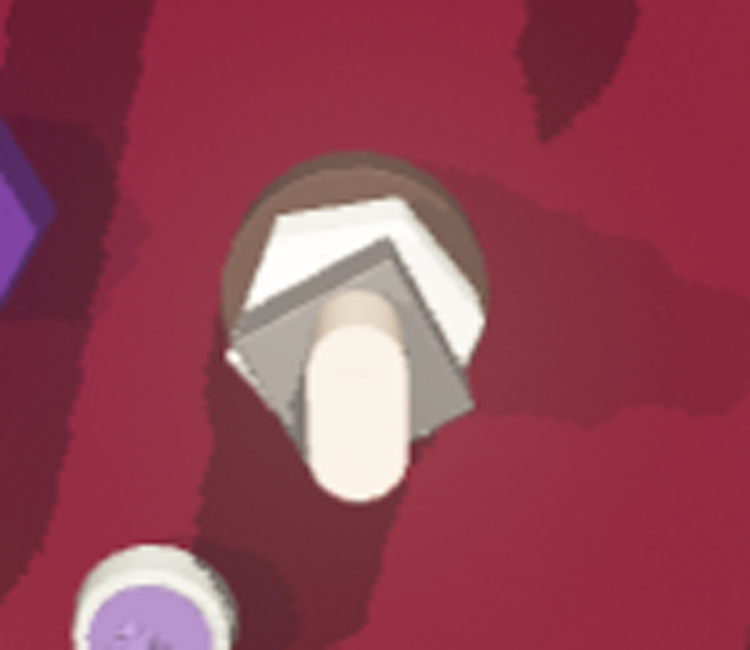

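```bash
python3 - <<'E' 2>/dev/null
from h import *
i,im,d,W=cloud('wrist')
for ch in (None,1,2): print(fitfelt(i,im,'obl',(.4726,-.0247),np.radians(-60),z=.112,g=0,ch=ch,bp=4,w0=.5))
i,im,d,W=cloud('top'); save('top2.png',im,1.4)
E
```

```text
{'xy': array([ 0.4969, -0.0776]), 'yaw': np.float64(-694.48), 'rms': 63.0, 'n': 954, 'amp': 93, 'w': np.float64(77.83)}
{'xy': array([ 0.4733, -0.0767]), 'yaw': np.float64(362.14), 'rms': 71.7, 'n': 954, 'amp': 93, 'w': np.float64(81.71)}
{'xy': array([ 0.4796, -0.0501]), 'yaw': np.float64(377.28), 'rms': 64.9, 'n': 954, 'amp': 84, 'w': np.float64(67.3)}
```

```bash
sed -i 's/bp=8):/bp=8,a0=(40,150)):/; s/yaw0+dy,40,150,w0/yaw0+dy,a0[0],a0[1],w0/' h.py; python3 - <<'E' 2>/dev/null
from h import *
i,im,d,W=cloud('wrist')
for ch in (None,1,2): print(fitfelt(i,im,'obl',(.4726,-.0247),np.radians(-60),z=.112,g=0,ch=ch,bp=4,w0=.5,a0=(235,-100)))
E
```

```text
{'xy': array([ 0.4715, -0.0232]), 'yaw': np.float64(-60.34), 'rms': 30.0, 'n': 949, 'amp': -98, 'w': np.float64(0.4)}
{'xy': array([ 0.4714, -0.0232]), 'yaw': np.float64(-60.35), 'rms': 37.1, 'n': 949, 'amp': -102, 'w': np.float64(0.41)}
{'xy': array([ 0.4715, -0.0233]), 'yaw': np.float64(-60.33), 'rms': 30.7, 'n': 949, 'amp': -101, 'w': np.float64(0.42)}
```

>>> step_arm(motion=[0, 0, 0.005, 3.5, -6.5, 0, 50, 0, 0, 0, 3.5, -6.5, 0, 50, 0, 0, 0, 0, 0, -25, 50, 0, 0, 0, 0, 0, -30, 50, 0, 0, 0, 0, 0, -30, 50, 0, 0, 0, 0, 0, -30, 50, 0, 0, 0, 0, 0, -25, 50, 0, 0, 0, 0, 0, -14, 50, 0, 0, 0, 0, 0, -6, 50, 0, 0, 0, 0, 0, 0, 50])

```text
time_s: 3.45
position: [0.4703, -0.022, 0.0865]
orientation: [-1.573, 0.002, -1.043]
ft_force: [-0.1, -0.0, -0.5]
width: 0.0498
```

>>> step_arm(motion=[0, 0, 0, 0, 0, 0, 0, 0, 0, 0, 0, 0, 0, 0, 0, 0, 0, 0, 0, 0, 0, 0, 0, 0, 0, 0, 0, 0, 0, 0, 0, 0, 0, 0, 0, 0, 0, 0, 0, 0, 0, 0, 0, 0, 0, 0, 0, 0, 0, 0, 0, 0, 0, 0, 0, 0, 0, 0, 0, 0, 0, 0, 0, 0, 0, 0, 0, 0, 0, 0])

```text
time_s: 4.28
position: [0.4718, -0.0223, 0.0885]
orientation: [-1.57, -0.001, -1.044]
ft_force: [-2.1, 1.0, 6.0]
width: 0.02
```

```bash
python3 - <<'E' 2>/dev/null
from h import *
s=get_state(); print(s['time_s'],np.round(s['position'],4),np.round(np.degrees(s['orientation']),2),s['ft_force'].round(1),s['width'])
i,im,d,W=cloud('wrist'); save('w3.png',im,1.4)
E
```

```text
4.2833 [ 0.4718 -0.0223  0.0885] [-8.995e+01 -6.000e-02 -5.980e+01] [-2.1  1.   6. ] 0.01997580420022056
```

View pics/w3.png

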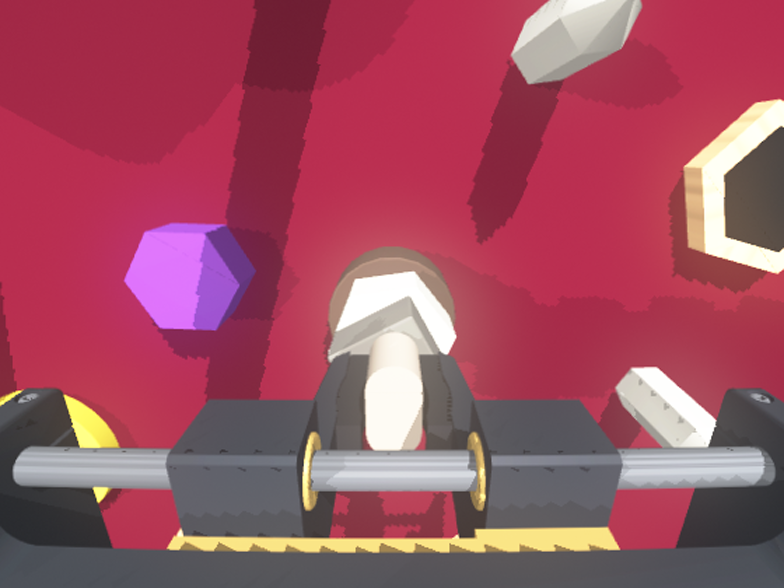

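```bash
python3 - <<'E' 2>/dev/null
from h import *
i,im,d,W=cloud('wrist'); save('w4.png',im[230:340,220:340],6)
s=get_state(); print(np.round(s['position'],4))
y=np.radians(-59.8); T=s['position']
ax=np.array([np.cos(y),np.sin(y)])
for o in (-3,0,3):
  c=T[:2]+ax*o/1000
  th=np.linspace(0,2*np.pi,9)
  for e in (18,-18):
    P=np.array([*(c+ax*e/1000),.112]); print(o,e,proj(i,P).round(1))
E
```

```text
[ 0.4718 -0.0223  0.0885]
-3 18 [[281.8 317. ]]
-3 -18 [[281.8 253.8]]
0 18 [[281.8 321.8]]
0 -18 [[281.8 259.5]]
3 18 [[281.8 326.6]]
3 -18 [[281.8 265.1]]
```

View pics/w4.png

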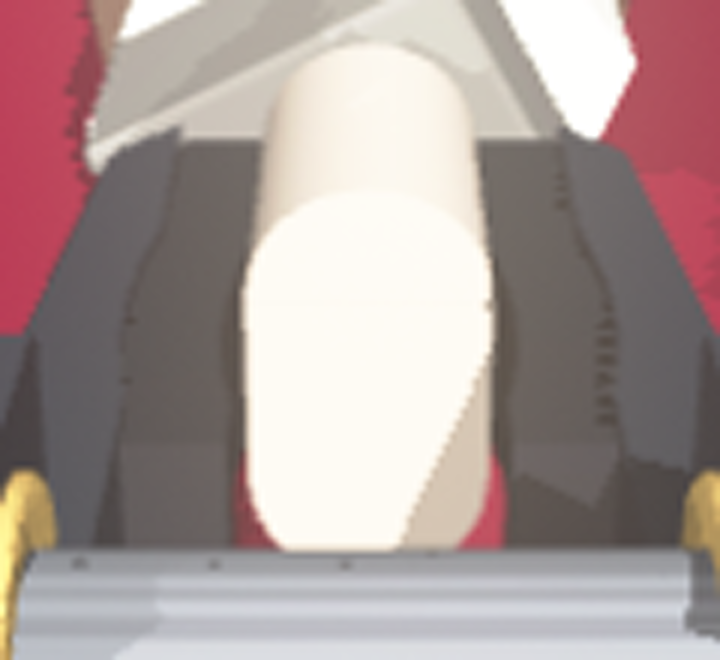

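>>> step_arm(motion=[0, 0, 0, 0, 0, 4, 0, 0, 0, 0, 0, 0, 8, 0, 0, 0, 0, 0, 0, 15, 0, 0, 0, 0, 0, 0, 20, 0, 0, 0, 0, 0, 0, 20, 0, 0, 0, 0, 0, 0, 15, 0, 0, 0, -0.03, 4, -8, 10, 0, 0, 0, -0.06, 8, -15, 8, 0, 0, 0, -0.09, 12, -22, 0, 0, 0, 0, -0.09, 12, -22, 0, 0])

```text
time_s: 5.22
position: [0.5079, -0.0902, 0.1887]
orientation: [-1.57, -0.001, -1.318]
ft_force: [-0.1, -0.6, -0.6]
width: 0.0197
```

>>> step_arm(motion=[0, 0, -0.09, 14, -26, 0, 0, 0, 0, -0.09, 14, -26, 0, 0, 0, 0, -0.09, 14, -26, 0, 0, 0, 0, -0.09, 14, -26, 0, 0, 0, 0, -0.09, 14, -26, 0, 0, 0, 0, -0.09, 10, -20, 0, 0, 0, 0, -0.09, 6, -12, 0, 0, 0, 0, -0.0145, 4, -7, 0, 0, 0, 0, 0, 0, 0, 0, 0, 0, 0, 0, 0, 0, 0, 0])

```text
time_s: 6.05
position: [0.5967, -0.258, 0.1872]
orientation: [-1.572, 0.0, -1.957]
ft_force: [0.7, -0.0, -0.6]
width: 0.0195
```

```bash
python3 - <<'E' 2>/dev/null
from h import *
s=get_state(); print(s['time_s'],np.round(s['position'],4),np.round(np.degrees(s['orientation']),2),s['ft_force'].round(1),s['width'])
i,im,d,W=cloud('wrist'); save('w5.png',im,1.4)
print(fitfelt(i,im,'obl',(.636,-.165),np.radians(67.8)))
s=get_state(); print(np.round(s['position'],4),np.round(np.degrees(s['orientation']),2))
E
```

```text
6.05 [ 0.5967 -0.258   0.1872] [-9.0070e+01  2.0000e-02 -1.1211e+02] [ 0.7 -0.  -0.6] 0.019546841032180944
{'xy': array([ 0.6359, -0.1639]), 'yaw': np.float64(67.88), 'rms': 12.1, 'n': 2132, 'amp': 152, 'w': np.float64(0.24)}
[ 0.5967 -0.2574  0.1873] [-9.0070e+01  3.0000e-02 -1.1209e+02]
```

View pics/w5.png

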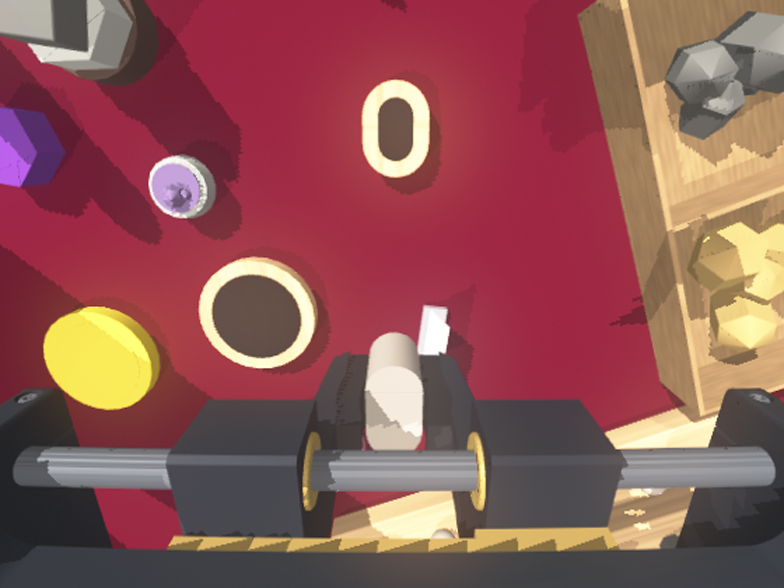

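>>> step_arm(motion=[0, 0, 0, 5, 12, 0, 0, 0, 0, 0, 8, 18, 0, 0, 0, 0, 0, 10, 25, 0, 0, 0, 0, 0, 8.7, 20, 0, 0, 0, 0, 0, 5, 12.5, 0, 0, 0, 0, 0, 3, 7, 0, 0, 0, 0, 0, 0, 0, -15, 0, 0, 0, 0, 0, 0, -25, 0, 0, 0, 0, 0, 0, -30, 0, 0, 0, 0, 0, 0, -30, 0])

```text
time_s: 6.93
position: [0.6373, -0.1636, 0.0877]
orientation: [-1.569, -0.0, -1.957]
ft_force: [0.1, 0.3, -0.1]
width: 0.0197
```

>>> step_arm(motion=[0, 0, 0, 0, 0, -25, 0, 0, 0, 0, 0, 0, -15, 0, 0, 0, 0, 0, 0, -10, 0, 0, 0, 0, 0, 0, -6, 0, 0, 0, 0, 0, 0, -3, 0, 0, 0, 0, 0, 0, -3, 0, 0, 0, 0, 0, 0, 0, 0, 0, 0, 0, 0, 0, 0, 0, 0, 0, 0, 0, 0, 0, 0, 0, 0, 0, 0, 0, 0, 0])

```text
time_s: 7.77
position: [0.6373, -0.1638, 0.0266]
orientation: [-1.569, -0.0, -1.958]
ft_force: [1.0, 0.1, -0.5]
width: 0.0198
```

```bash
python3 - <<'E' 2>/dev/null
from h import *
s=get_state(); print(s['time_s'],np.round(s['position'],4),np.round(np.degrees(s['orientation']),2),s['ft_force'].round(1),s['width'])
i,im,d,W=cloud('side'); c=proj(i,[.636,-.165,.03])[0].astype(int);print(c); save('s5.png',im[c[1]-60:c[1]+60,c[0]-70:c[0]+70],5)
E
```

```text
7.7667 [ 0.6373 -0.1638  0.0266] [ -89.92   -0.   -112.2 ] [ 1.   0.1 -0.5] 0.019788217542490993
[364 255]
```

View pics/s5.png

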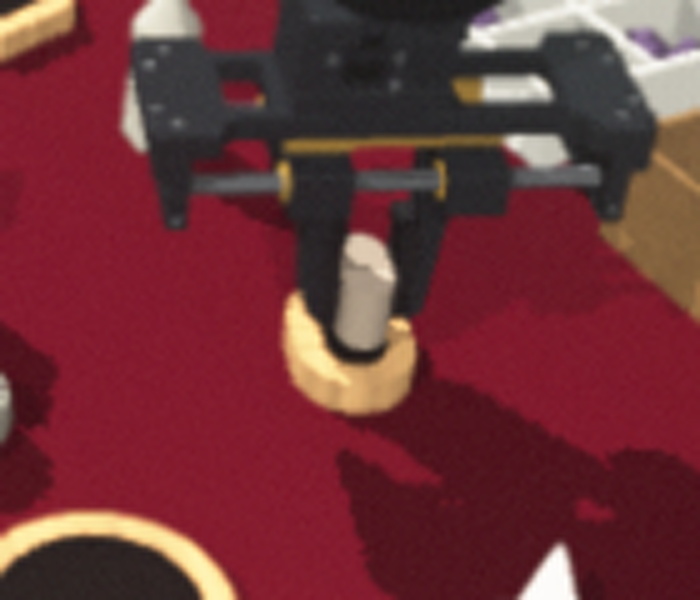

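>>> step_arm(motion=[0, 0, 0, 0, 0, -2, 0, 0, 0, 0, 0, 0, -2, 0, 0, 0, 0, 0, 0, -1.5, 0, 0, 0, 0, 0, 0, -1, 0, 0, 0, 0, 0, 0, 0, 0, 0, 0, 0, 0, 0, 0, 0, 0, 0, 0, 0, 0, 0, 0, 0, 0, 0, 0, 0, 0, 0, 0, 0, 0, 0, 0, 0, 0, 0, 0, 0, 0, 0, 0, 0])

```text
time_s: 8.65
position: [0.6368, -0.1636, 0.0196]
orientation: [-1.571, -0.0, -1.958]
ft_force: [-3.4, 1.1, 6.0]
width: 0.0197
```

```bash
python3 - <<'E' 2>/dev/null
from h import *
s=get_state(); print(s['time_s'],np.round(s['position'],4),np.round(np.degrees(s['orientation']),2),s['ft_force'].round(1),s['width'])
i,im,d,W=cloud('wrist');  save('w6.png',im[200:340,200:360],5)
E
```

```text
8.65 [ 0.6368 -0.1636  0.0196] [ -90.02   -0.   -112.2 ] [-3.4  1.1  6. ] 0.019711267449319666
```

View pics/w6.png

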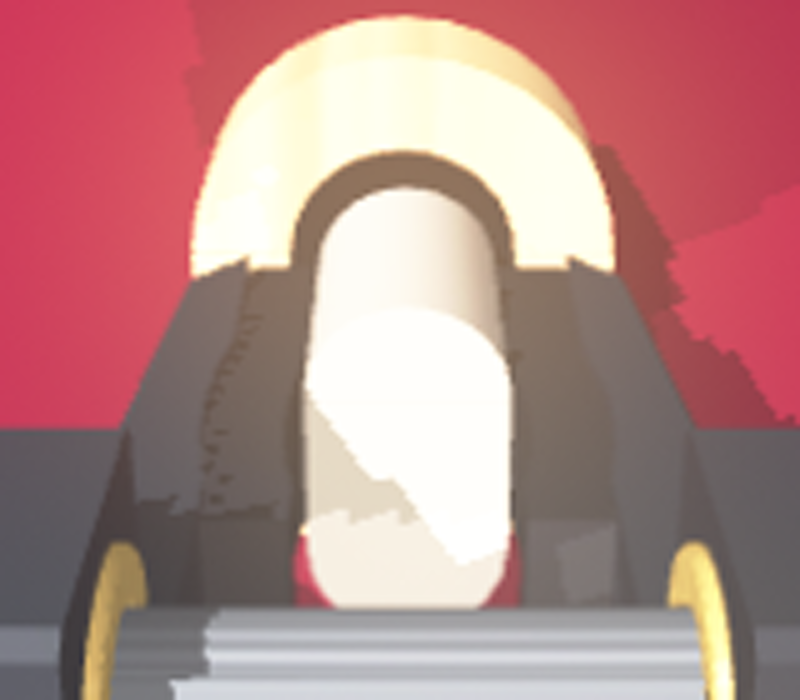

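>>> step_arm(motion=[0, 0, 0, 0, 0, 0, 40, 0, 0, 0, 0, 0, 0, 40, 0, 0, 0, 0, 0, 0, 40, 0, 0, 0, 0, 0, 0, 40, 0, 0, 0, 0, 0, 10, 40, 0, 0, 0, 0, 0, 25, 40, 0, 0, 0, 0, 0, 35, 60, 0, 0, 0, 0, 0, 35, 60, 0, 0, 0, -4, -10, 30, 60, 0, 0, 0, -8, -20, 15, 60])

```text
time_s: 9.53
position: [0.6274, -0.1928, 0.1752]
orientation: [-1.564, 0.0, -1.955]
ft_force: [0.6, -0.6, 0.5]
width: 0.06
```

>>> step_arm(motion=[0, 0, 0, -8, -20, 15, 60, 0, 0, 0, -8, -20, 15, 60, 0, 0, 0, -8, -20, 10, 60, 0, 0, 0, -4, -10, 5, 60, 0, 0, 0, 0, 0, 0, 60, 0, 0, 0, 0, 0, 0, 60, 0, 0, 0, 0, 0, 0, 60, 0, 0, 0, 0, 0, 0, 60, 0, 0, 0, 0, 0, 0, 60, 0, 0, 0, 0, 0, 0, 60])

```text
time_s: 10.37
position: [0.597, -0.2626, 0.2135]
orientation: [-1.572, 0.0, -1.957]
ft_force: [-0.7, -0.5, -0.3]
width: 0.0597
```

```bash
python3 - <<'E' 2>/dev/null
from h import *
s=get_state(); print(s['time_s'],np.round(s['position'],4),np.round(np.degrees(s['orientation']),2),s['ft_force'].round(1),s['width'])
i,im,d,W=cloud('wrist'); save('w7.png',im,1.4)
print(fitfelt(i,im,'obl',(.636,-.164),np.radians(67.8)))
print('top',fitfelt(i,im,'obl',(.636,-.164),np.radians(67.8),z=.043,g=0,bp=3,a0=(220,-150)))
print('rnd',fitfelt(i,im,'rnd',(.4725,-.2575),0,z=.015))
i,im,d,W=cloud('top'); c=proj(i,[.636,-.165,.03])[0].astype(int); save('t7.png',im[c[1]-40:c[1]+40,c[0]-40:c[0]+40],7)
Q=W[c[1]-25:c[1]+25,c[0]-25:c[0]+25].reshape(-1,3); Q=Q[(abs(Q[:,2]-.044)<.006)];print(cv2.minAreaRect((Q[:,:2]*1000).astype(np.float32)))
E
```

```text
10.3667 [ 0.597  -0.2626  0.2135] [-9.0060e+01  2.0000e-02 -1.1213e+02] [-0.7 -0.5 -0.3] 0.059722823866755564
{'xy': array([ 0.6561, -0.1928]), 'yaw': np.float64(230.5), 'rms': 33.1, 'n': 1824, 'amp': 100, 'w': np.float64(5.43)}
top {'xy': array([ 0.636 , -0.1657]), 'yaw': np.float64(67.34), 'rms': 27.3, 'n': 1006, 'amp': -56, 'w': np.float64(-0.01)}
rnd {'xy': array([ 0.4723, -0.2563]), 'yaw': np.float64(-203666.82), 'rms': 9.5, 'n': 2863, 'amp': 158, 'w': np.float64(0.38)}
((635.9723510742188, -166.27508544921875), (36.163551330566406, 21.11081886291504), 64.16758728027344)
```

View pics/w7.png

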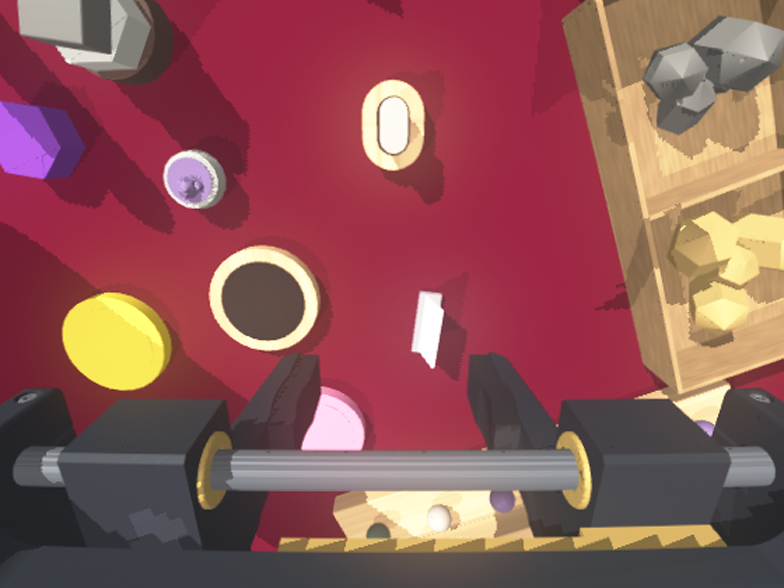

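View pics/t7.png

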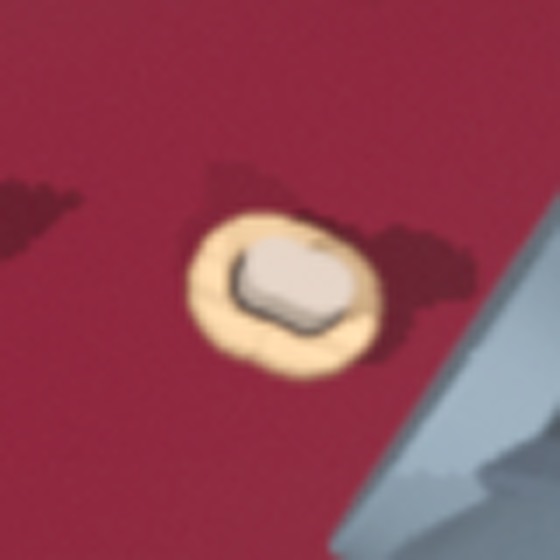

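>>> step_arm(motion=[0, 0, -0.017, -10, 9, 2, 60, 0, 0, -0.019, -20, 17, 2, 60, 0, 0, -0.019, -30, 25, 2, 60, 0, 0, -0.019, -35, 30, 2, 60, 0, 0, -0.019, -32, 28, 2, 60, 0, 0, -0.019, -25, 21, 2, 60, 0, 0, -0.019, -15, 13, 2, 60, 0, 0, -0.019, -10, 9, 2, 60, 0, 0, -0.019, 0, 0, 0, 60, 0, 0, 0, 0, 0, 0, 60])

```text
time_s: 11.3
position: [0.4242, -0.1151, 0.2305]
orientation: [-1.569, 0.0, -2.128]
ft_force: [0.3, -0.1, -0.5]
width: 0.0599
```

```bash
python3 - <<'E' 2>/dev/null
from h import *
i,im,d,W=cloud('wrist');i,im,d,W=cloud('wrist'); save('w8.png',im,1.4)
s=get_state(); print(s['time_s'],np.round(s['position'],4),np.round(np.degrees(s['orientation']),2),s['ft_force'].round(1),s['width'])
for z in (.084,.056):
    P=W.reshape(-1,3); Q=P[(abs(P[:,2]-z)<.005)&(np.hypot(P[:,0]-.4725,P[:,1]+.0255)<.05)]
    print(np.median(Q[:,2]),cv2.minAreaRect((Q[:,:2]*1000).astype(np.float32)))
print(fitfelt(i,im,'sq',(.4722,-.0249),np.radians(58.2),z=.084,g=0,bp=4,a0=(150,50),w0=.4))
print(fitfelt(i,im,'sq',(.4722,-.0249),np.radians(58.2),z=.084,g=0,bp=4,a0=(150,-50),w0=.4))
E
```

```text
11.4 [ 0.4246 -0.1157  0.2302] [ -89.95   -0.   -121.87] [-0.2  0.2  0.4] 0.06001389268585384
0.08392548524671206 ((472.15423583984375, -25.453407287597656), (39.67125701904297, 39.13313293457031), 58.46929931640625)
0.05553374909040712 ((472.3732604980469, -24.846187591552734), (54.108741760253906, 60.50973129272461), 68.36031341552734)
{'xy': array([ 0.4854, -0.06  ]), 'yaw': np.float64(-68.32), 'rms': 38.2, 'n': 2675, 'amp': 33, 'w': np.float64(53.46)}
{'xy': array([ 0.4718, -0.0231]), 'yaw': np.float64(-31.61), 'rms': 32.5, 'n': 2675, 'amp': -29, 'w': np.float64(0.1)}
```

View pics/w8.png

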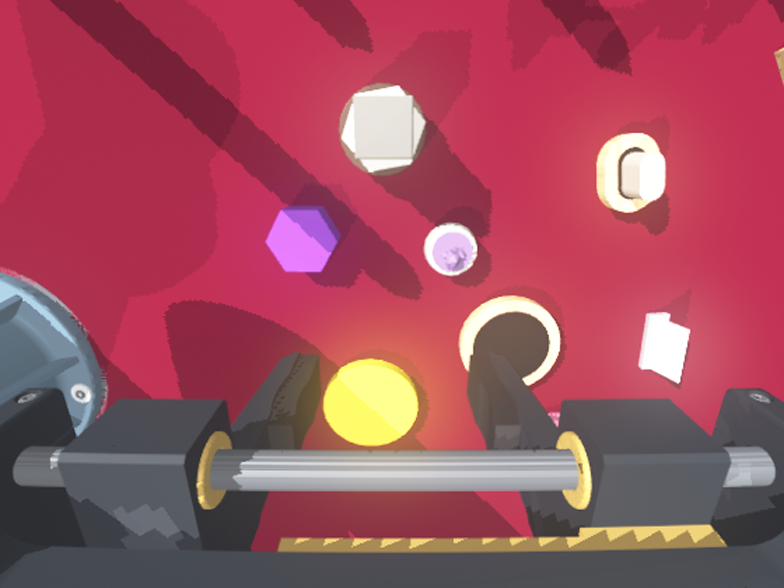

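>>> step_arm(motion=[0, 0, 0.004, 6, 11, 0, 60, 0, 0, 0, 10, 20, 0, 60, 0, 0, 0, 13, 25, 0, 60, 0, 0, 0, 10, 19, 0, 60, 0, 0, 0, 5.5, 10, 0, 60, 0, 0, 0, 3, 5.5, 0, 60, 0, 0, 0, 0, 0, -15, 60, 0, 0, 0, 0, 0, -25, 60, 0, 0, 0, 0, 0, -30, 60, 0, 0, 0, 0, 0, -30, 60])

```text
time_s: 12.23
position: [0.472, -0.0256, 0.1293]
orientation: [-1.569, -0.0, -2.123]
ft_force: [-0.1, 0.4, 0.2]
width: 0.0598
```

>>> step_arm(motion=[0, 0, 0, 0, 0, -25, 60, 0, 0, 0, 0, 0, -20, 60, 0, 0, 0, 0, 0, -12, 60, 0, 0, 0, 0, 0, -8, 60, 0, 0, 0, 0, 0, -4.5, 60, 0, 0, 0, 0, 0, 0, 60, 0, 0, 0, 0, 0, 0, 0, 0, 0, 0, 0, 0, 0, 0, 0, 0, 0, 0, 0, 0, 0, 0, 0, 0, 0, 0, 0, 0])

```text
time_s: 13.07
position: [0.4722, -0.0249, 0.0614]
orientation: [-1.569, 0.0, -2.123]
ft_force: [-0.3, -0.8, 1.8]
width: 0.0398
```

```bash
python3 - <<'E' 2>/dev/null
from h import *
i,im,d,W=cloud('wrist'); save('w9.png',im[190:340,190:370],4)
s=get_state(); print(s['time_s'],np.round(s['position'],4),np.round(np.degrees(s['orientation']),2),s['ft_force'].round(1),s['width'])
y=s['orientation'][2];ax=np.array([np.cos(y),np.sin(y)]);jx=np.array([-ax[1],ax[0]])
for o in (-2,0,2):
  for e in (20,-20):
    print(o,e,(proj(i,[[*(s['position'][:2]+ax*(o-20)/1000+jx*e/1000),zz] for zz in (.084,.056)])-[190,190]).round(1)*4)
E
```

```text
13.1167 [ 0.4722 -0.0249  0.0614] [-8.9890e+01  2.0000e-02 -1.2165e+02] [-0.7 -1.   3.5] 0.04001295067384122
-2 20 [[537.2 241.2]
 [508.4 150.4]]
-2 -20 [[195.2 241.6]
 [222.  150.8]]
0 20 [[536.4 256.4]
 [508.  163.6]]
0 -20 [[196.4 257.2]
 [222.8 164. ]]
2 20 [[535.2 271.6]
 [507.2 176.4]]
2 -20 [[197.2 272. ]
 [223.2 176.8]]
```

View pics/w9.png

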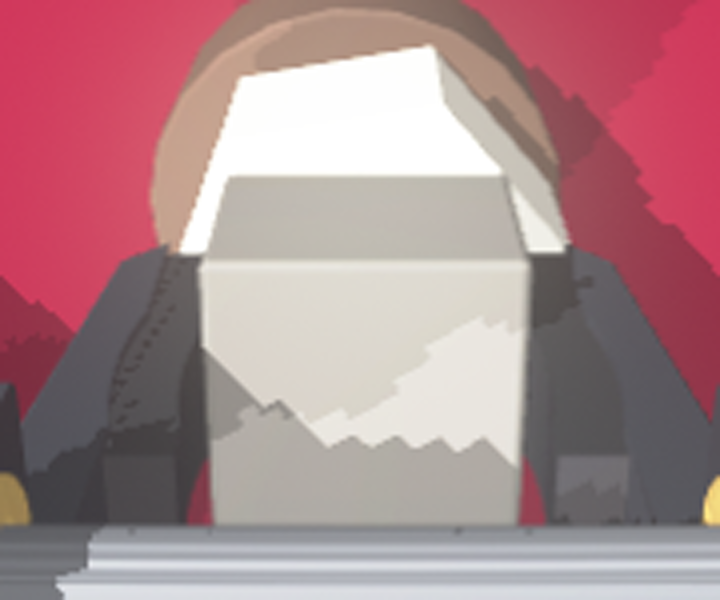

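>>> step_arm(motion=[0, 0, 0, 0, 0, 4, 0, 0, 0, 0, 0, 0, 8, 0, 0, 0, 0, 0, 0, 15, 0, 0, 0, 0, 0, 0, 25, 0, 0, 0, 0, 0, 0, 30, 0, 0, 0, 0, 0, 0, 25, 0, 0, 0, 0.03, 0, 5, 18, 0, 0, 0, 0.05, 0, 12, 10, 0, 0, 0, 0.06, -1, 20, 0, 0, 0, 0, 0.06, -1, 25, 0, 0])

```text
time_s: 13.95
position: [0.4699, 0.0372, 0.1972]
orientation: [-1.568, 0.0, -1.922]
ft_force: [0.2, 0.4, -1.0]
width: 0.0396
```

>>> step_arm(motion=[0, 0, 0.06, -1, 27, 0, 0, 0, 0, 0.06, -1, 27, 0, 0, 0, 0, 0.06, -1, 25, 0, 0, 0, 0, 0.06, -1, 17, 0, 0, 0, 0, 0.049, -1, 10, 0, 0, 0, 0, 0, -1, 6, 0, 0, 0, 0, 0, 0, 0, 0, 0, 0, 0, 0, 0, 0, 0, 0, 0, 0, 0, 0, 0, 0, 0, 0, 0, 0, 0, 0, 0, 0])

```text
time_s: 14.78
position: [0.4635, 0.1486, 0.1955]
orientation: [-1.571, -0.0, -1.636]
ft_force: [-0.3, 1.1, -1.2]
width: 0.0398
```

```bash
python3 - <<'E' 2>/dev/null
from h import *
i,im,d,W=cloud('wrist'); save('w10.png',im,1.4)
s=get_state(); print(s['time_s'],np.round(s['position'],4),np.round(np.degrees(s['orientation']),2),s['ft_force'].round(1),s['width'])
print(fitfelt(i,im,'sq',(.4693,.249),np.radians(-3.6)))
print(fitfelt(i,im,'hex',(.618,.1395),np.radians(-14.5)))
E
```

```text
14.8333 [0.4635 0.1487 0.1955] [-9.000e+01 -1.000e-02 -9.373e+01] [ 0.1  0.3 -1.8] 0.03968936506656876
{'xy': array([0.4687, 0.2499]), 'yaw': np.float64(-3.24), 'rms': 11.1, 'n': 3434, 'amp': 138, 'w': np.float64(-0.12)}
{'xy': array([0.6171, 0.1402]), 'yaw': np.float64(-14.14), 'rms': 8.1, 'n': 2945, 'amp': 153, 'w': np.float64(-0.24)}
```

View pics/w10.png

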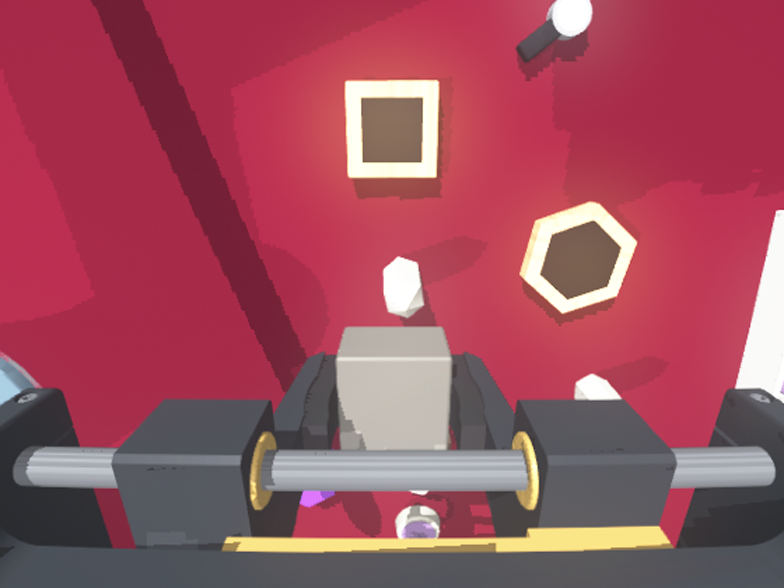

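>>> step_arm(motion=[0, 0, 0.006, 0.4, 10, 0, 0, 0, 0, 0, 1, 20, 0, 0, 0, 0, 0, 1, 28, 0, 0, 0, 0, 0, 1, 23, 0, 0, 0, 0, 0, 1, 13, 0, 0, 0, 0, 0, 1, 7.6, 0, 0, 0, 0, 0, 0, 0, -15, 0, 0, 0, 0, 0, 0, -25, 0, 0, 0, 0, 0, 0, -30, 0, 0, 0, 0, 0, 0, -30, 0])

```text
time_s: 15.67
position: [0.4695, 0.2508, 0.095]
orientation: [-1.569, 0.0, -1.628]
ft_force: [0.7, -0.8, -1.5]
width: 0.04
```

>>> step_arm(motion=[0, 0, 0, 0, 0, -25, 0, 0, 0, 0, 0, 0, -20, 0, 0, 0, 0, 0, 0, -12, 0, 0, 0, 0, 0, 0, -7, 0, 0, 0, 0, 0, 0, -5, 0, 0, 0, 0, 0, 0, 0, 0, 0, 0, 0, 0, 0, 0, 0, 0, 0, 0, 0, 0, 0, 0, 0, 0, 0, 0, 0, 0, 0, 0, 0, 0, 0, 0, 0, 0])

```text
time_s: 16.5
position: [0.4694, 0.2512, 0.0274]
orientation: [-1.569, 0.001, -1.628]
ft_force: [-0.8, 0.2, -0.7]
width: 0.0397
```

```bash
python3 - <<'E' 2>/dev/null
from h import *
i,im,d,W=cloud('wrist'); save('w11.png',im[190:340,190:370],4)
s=get_state(); print(s['time_s'],np.round(s['position'],4),np.round(np.degrees(s['orientation']),2),s['ft_force'].round(1),s['width'])
E
```

```text
16.55 [0.4693 0.2512 0.0272] [-8.993e+01  2.000e-02 -9.328e+01] [ 0.4 -0.  -0.5] 0.039905449674219114
```

View pics/w11.png

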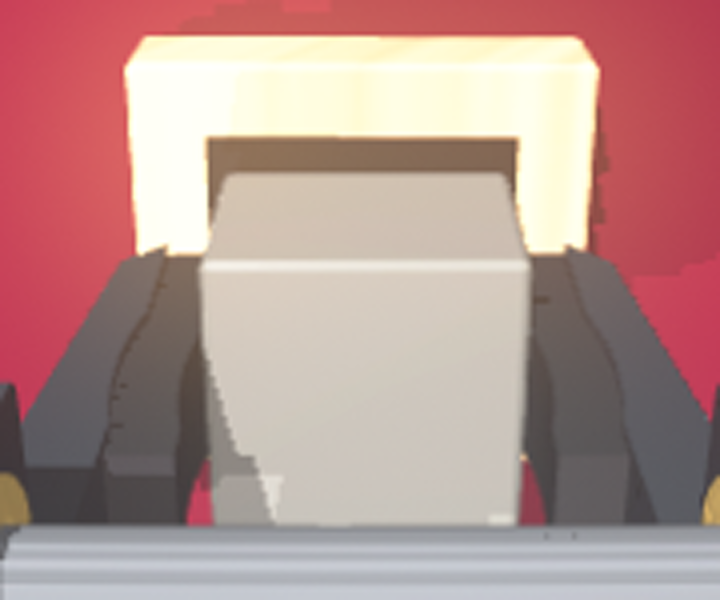

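>>> step_arm(motion=[0, 0, 0, 0, 0, -2, 0, 0, 0, 0, 0, 0, -2, 0, 0, 0, 0, 0, 0, -1.5, 0, 0, 0, 0, 0, 0, -1, 0, 0, 0, 0, 0, 0, 0, 0, 0, 0, 0, 0, 0, 0, 0, 0, 0, 0, 0, 0, 0, 0, 0, 0, 0, 0, 0, 0, 0, 0, 0, 0, 0, 0, 0, 0, 0, 0, 0, 0, 0, 0, 0])

```text
time_s: 17.38
position: [0.4687, 0.2509, 0.0204]
orientation: [-1.571, -0.0, -1.628]
ft_force: [-3.1, -1.5, 6.2]
width: 0.0397
```

```bash
python3 - <<'E' 2>/dev/null
from h import *
i,im,d,W=cloud('wrist'); save('w12.png',im[190:340,190:370],4)
s=get_state(); print(s['time_s'],np.round(s['position'],4),np.round(np.degrees(s['orientation']),2),s['ft_force'].round(1),s['width'])
E
```

```text
17.4333 [0.4687 0.2509 0.0204] [-9.002e+01 -1.000e-02 -9.329e+01] [-2.4 -1.5  6. ] 0.03973469883664223
```

View pics/w12.png

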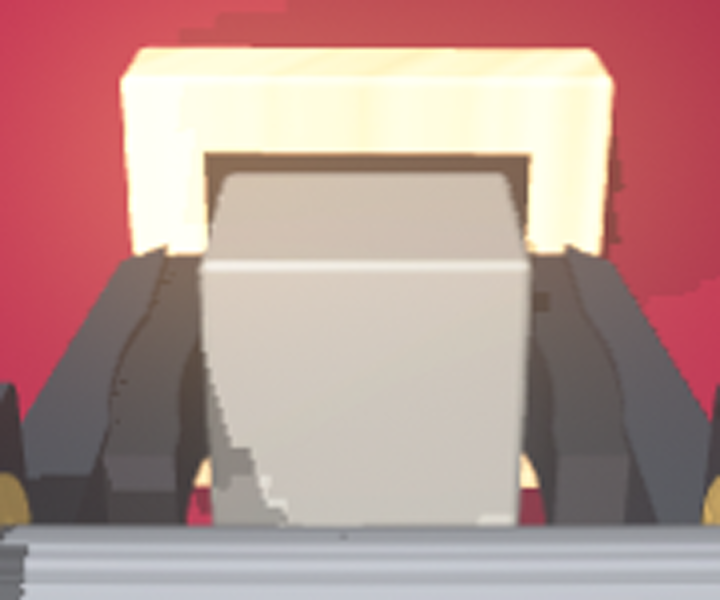

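>>> step_arm(motion=[0, 0, 0, 0, 0, 0, 60, 0, 0, 0, 0, 0, 0, 60, 0, 0, 0, 0, 0, 0, 60, 0, 0, 0, 0, 0, 0, 60, 0, 0, 0, 0, 0, 8, 60, 0, 0, 0, 0, 0, 25, 60, 0, 0, 0, 0, 0, 40, 60, 0, 0, 0, 0, 0, 40, 78, 0, 0, 0, 0, 0, 40, 78, 0, 0, 0, 0, -8, 35, 78])

```text
time_s: 18.27
position: [0.4689, 0.2438, 0.2114]
orientation: [-1.569, 0.001, -1.627]
ft_force: [0.9, 1.0, 1.1]
width: 0.0767
```

>>> step_arm(motion=[0, 0, 0.02, 1.5, -20, 10, 78, 0, 0, 0.02, 1.5, -30, 10, 78, 0, 0, 0.02, 1.5, -38, 0, 78, 0, 0, 0.02, 1.5, -40, 0, 78, 0, 0, 0.02, 2, -40, 0, 78, 0, 0, 0.02, 2, -40, 0, 78, 0, 0, 0.02, 2, -40, 0, 78, 0, 0, 0.02, 2, -40, 0, 78, 0, 0, 0.02, 2, -35, 0, 78, 0, 0, 0.02, 2, -25, 0, 78])

```text
time_s: 19.1
position: [0.4866, -0.1081, 0.2288]
orientation: [-1.57, -0.001, -1.429]
ft_force: [0.3, -0.2, -0.5]
width: 0.0779
```

>>> step_arm(motion=[0, 0, 0.004, 1, -12, 0, 78, 0, 0, 0, 0, -7, 0, 78, 0, 0, 0, 0, 0, 0, 78, 0, 0, 0, 0, 0, 0, 78, 0, 0, 0, 0, 0, 0, 78, 0, 0, 0, 0, 0, 0, 78, 0, 0, 0, 0, 0, 0, 78, 0, 0, 0, 0, 0, 0, 78, 0, 0, 0, 0, 0, 0, 78, 0, 0, 0, 0, 0, 0, 78])

```text
time_s: 19.93
position: [0.4879, -0.1238, 0.228]
orientation: [-1.571, -0.0, -1.424]
ft_force: [-0.1, -0.5, 0.1]
width: 0.0779
```

```bash
python3 - <<'E' 2>/dev/null
from h import *
i,im,d,W=cloud('wrist'); save('w13.png',im,1.4)
s=get_state(); print(s['time_s'],np.round(s['position'],4),np.round(np.degrees(s['orientation']),2),s['ft_force'].round(1),s['width'])
for z in (.056,.028):
    P=W.reshape(-1,3); Q=P[(abs(P[:,2]-z)<.005)&(np.hypot(P[:,0]-.4725,P[:,1]+.0255)<.05)]
    print(np.median(Q[:,2]),cv2.minAreaRect((Q[:,:2]*1000).astype(np.float32)))
for a in (6,-6): print(fitfelt(i,im,'hex',(.4722,-.0249),np.radians(8+a),z=.056,g=0,bp=3,a0=(220,-100),w0=.4))
print('rnd',fitfelt(i,im,'rnd',(.4725,-.0255),0,z=.028,g=0,bp=8,a0=(110,20),w0=.5))
i,im,d,W=cloud('top'); c=proj(i,[.469,.249,.03])[0].astype(int); save('t13.png',im[c[1]-35:c[1]+35,c[0]-35:c[0]+35],8)
Q=W[c[1]-25:c[1]+25,c[0]-25:c[0]+25].reshape(-1,3); Q=Q[(abs(Q[:,2]-.044)<.006)];print(cv2.minAreaRect((Q[:,:2]*1000).astype(np.float32)))
E
```

```text
19.9833 [ 0.4878 -0.1238  0.228 ] [-90.     0.   -81.59] [-0.  -0.7  0.3] 0.07837553817360192
0.05579702328464004 ((471.93231201171875, -24.824493408203125), (52.864662170410156, 61.23168182373047), 6.951505661010742)
0.027720039388464596 ((471.0576477050781, -23.361042022705078), (67.86353302001953, 68.30792999267578), 54.146202087402344)
{'xy': array([ 0.4718, -0.0251]), 'yaw': np.float64(8.65), 'rms': 12.2, 'n': 2612, 'amp': -120, 'w': np.float64(-0.24)}
{'xy': array([ 0.4718, -0.0251]), 'yaw': np.float64(8.66), 'rms': 12.1, 'n': 2610, 'amp': -119, 'w': np.float64(-0.23)}
rnd {'xy': array([ 0.4716, -0.0237]), 'yaw': np.float64(230215.96), 'rms': 32.2, 'n': 3827, 'amp': -186, 'w': np.float64(3.14)}
((469.1012878417969, 248.93389892578125), (41.269657135009766, 39.925331115722656), 87.97238159179688)
```

View pics/w13.png

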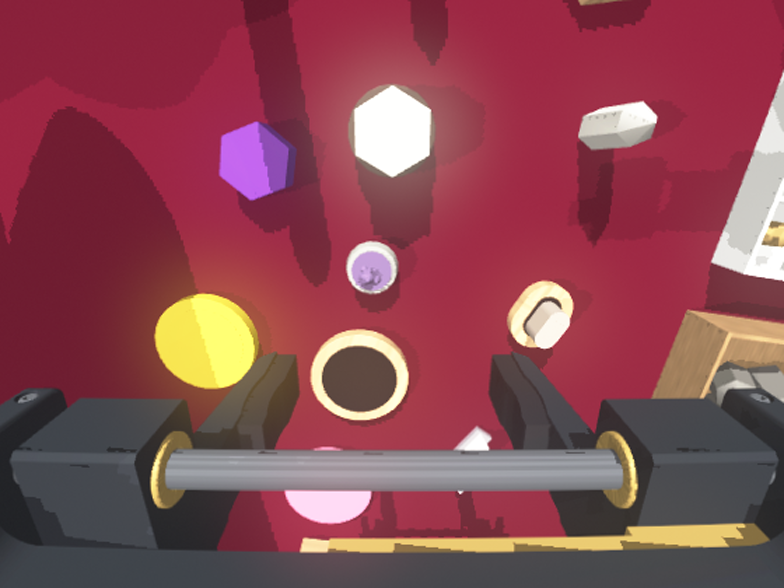

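View pics/t13.png

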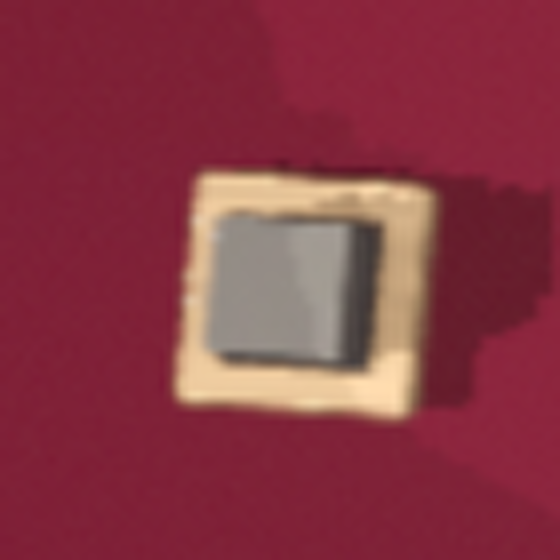

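>>> step_arm(motion=[0, 0, 0.004, -1.5, 10, 0, 78, 0, 0, 0, -3, 20, 0, 78, 0, 0, 0, -4, 26, 0, 78, 0, 0, 0, -4, 22, 0, 78, 0, 0, 0, -2, 13, 0, 78, 0, 0, 0, -1.5, 7.7, 0, 78, 0, 0, 0, 0, 0, -20, 78, 0, 0, 0, 0, 0, -30, 78, 0, 0, 0, 0, 0, -35, 78, 0, 0, 0, 0, 0, -35, 78])

```text
time_s: 20.87
position: [0.4724, -0.0253, 0.1075]
orientation: [-1.568, -0.001, -1.42]
ft_force: [0.6, 0.1, 0.1]
width: 0.0782
```

>>> step_arm(motion=[0, 0, 0, 0, 0, -30, 78, 0, 0, 0, 0, 0, -22, 78, 0, 0, 0, 0, 0, -13, 78, 0, 0, 0, 0, 0, -7, 78, 0, 0, 0, 0, 0, -3.5, 78, 0, 0, 0, 0, 0, 0, 78, 0, 0, 0, 0, 0, 0, 0, 0, 0, 0, 0, 0, 0, 0, 0, 0, 0, 0, 0, 0, 0, 0, 0, 0, 0, 0, 0, 0])

```text
time_s: 21.7
position: [0.4724, -0.0255, 0.0333]
orientation: [-1.569, -0.001, -1.42]
ft_force: [2.5, 0.6, 6.5]
width: 0.054
```

```bash
python3 - <<'E' 2>/dev/null
from h import *
i,im,d,W=cloud('wrist'); save('w14.png',im[190:340,180:380],4)
s=get_state(); print(s['time_s'],np.round(s['position'],4),np.round(np.degrees(s['orientation']),2),s['ft_force'].round(1),s['width'])
y=s['orientation'][2];ax=np.array([np.cos(y),np.sin(y)])
for o in (-2,0,2):
    print(o,((proj(i,[[*(s['position'][:2]+ax*(o-31.18)/1000),zz] for zz in (.056,.028)])-[180,190])*4).round(0))
E
```

```text
21.75 [ 0.4725 -0.0255  0.0333] [-8.992e+01 -4.000e-02 -8.137e+01] [ 0.6 -0.1  3.6] 0.05369766693146496
-2 [[408. 155.]
 [407.  76.]]
0 [[408. 171.]
 [407.  90.]]
2 [[408. 187.]
 [407. 104.]]
```

View pics/w14.png

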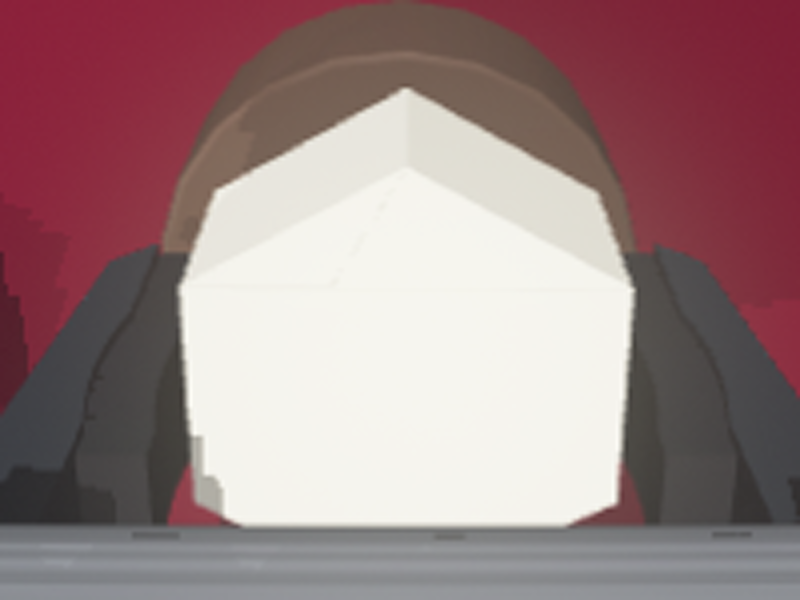

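>>> step_arm(motion=[0, 0, 0, 0, 0, 4, 0, 0, 0, 0, 0, 0, 8, 0, 0, 0, 0, 0, 0, 15, 0, 0, 0, 0, 0, 0, 25, 0, 0, 0, 0, 0, 0, 30, 0, 0, 0, 0, 0, 0, 30, 0, 0, 0, 0, 0, 0, 25, 0, 0, 0, -0.02, 4, 2.5, 18, 0, 0, 0, -0.04, 8, 4.5, 12, 0, 0, 0, -0.05, 14, 8, 0, 0])

```text
time_s: 22.58
position: [0.499, -0.0108, 0.2034]
orientation: [-1.566, -0.002, -1.533]
ft_force: [1.0, -0.4, -2.0]
width: 0.0538
```

>>> step_arm(motion=[0, 0, -0.05, 20, 11.5, 0, 0, 0, 0, -0.05, 22, 12.5, 0, 0, 0, 0, -0.05, 20, 11.5, 0, 0, 0, 0, -0.05, 16, 9, 0, 0, 0, 0, -0.05, 10, 5.5, 0, 0, 0, 0, -0.042, 6.5, 3.5, 0, 0, 0, 0, 0, 0, 0, 0, 0, 0, 0, 0, 0, 0, 0, 0, 0, 0, 0, 0, 0, 0, 0, 0, 0, 0, 0, 0, 0, 0])

```text
time_s: 23.42
position: [0.5917, 0.0429, 0.1996]
orientation: [-1.571, -0.0, -1.822]
ft_force: [-1.1, -0.2, -1.3]
width: 0.0538
```

```bash
python3 - <<'E' 2>/dev/null
from h import *
i,im,d,W=cloud('wrist'); save('w15.png',im,1.4)
s=get_state(); print(s['time_s'],np.round(s['position'],4),np.round(np.degrees(s['orientation']),2),s['ft_force'].round(1),s['width'])
print(fitfelt(i,im,'hex',(.6172,.140),np.radians(-14.4)))
E
```

```text
23.4667 [0.5918 0.0429 0.1996] [ -90.01   -0.   -104.4 ] [-0.7 -0.4 -1.2] 0.0540323666378513
{'xy': array([0.6171, 0.1403]), 'yaw': np.float64(-14.11), 'rms': 6.4, 'n': 3924, 'amp': 152, 'w': np.float64(0.31)}
```

View pics/w15.png

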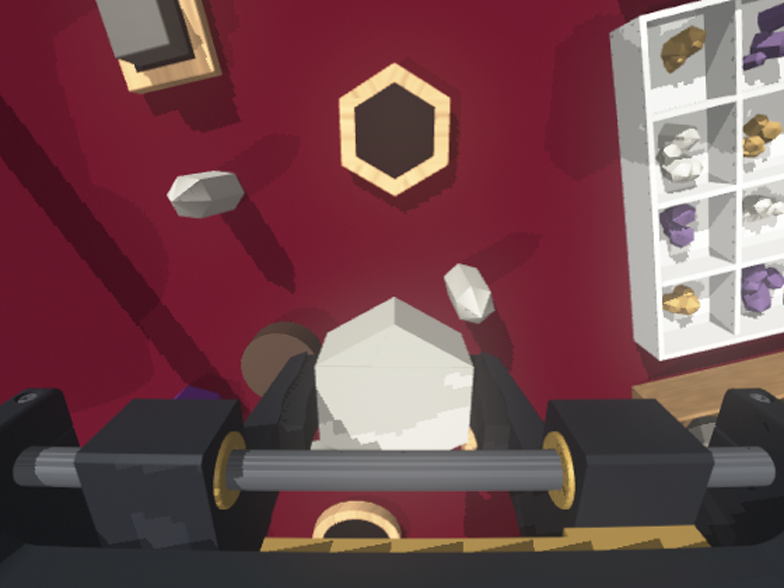

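>>> step_arm(motion=[0, 0, 0.003, 2.5, 10, 0, 0, 0, 0, 0, 5, 19, 0, 0, 0, 0, 0, 7, 26, 0, 0, 0, 0, 0, 6, 22, 0, 0, 0, 0, 0, 3.2, 13, 0, 0, 0, 0, 0, 1.7, 7.3, 0, 0, 0, 0, 0, 0, 0, -15, 0, 0, 0, 0, 0, 0, -25, 0, 0, 0, 0, 0, 0, -30, 0, 0, 0, 0, 0, 0, -30, 0])

```text
time_s: 24.3
position: [0.6181, 0.1402, 0.0992]
orientation: [-1.569, 0.0, -1.819]
ft_force: [0.3, -0.1, -2.5]
width: 0.0534
```

>>> step_arm(motion=[0, 0, 0, 0, 0, -25, 0, 0, 0, 0, 0, 0, -20, 0, 0, 0, 0, 0, 0, -13, 0, 0, 0, 0, 0, 0, -8, 0, 0, 0, 0, 0, 0, -5, 0, 0, 0, 0, 0, 0, -3, 0, 0, 0, 0, 0, 0, -1.5, 0, 0, 0, 0, 0, 0, 0, 0, 0, 0, 0, 0, 0, 0, 0, 0, 0, 0, 0, 0, 0, 0])

```text
time_s: 25.13
position: [0.6184, 0.1405, 0.025]
orientation: [-1.569, 0.0, -1.819]
ft_force: [-0.1, 1.0, -1.5]
width: 0.0537
```

```bash
python3 - <<'E' 2>/dev/null
from h import *
i,im,d,W=cloud('wrist'); save('w16.png',im[190:340,180:380],4)
s=get_state(); print(s['time_s'],np.round(s['position'],4),np.round(np.degrees(s['orientation']),2),s['ft_force'].round(1),s['width'])
E
```

```text
25.1833 [0.6183 0.1405 0.0248] [-8.9920e+01  2.0000e-02 -1.0424e+02] [-0.5 -0.2 -2.4] 0.05373086058670022
```

View pics/w16.png

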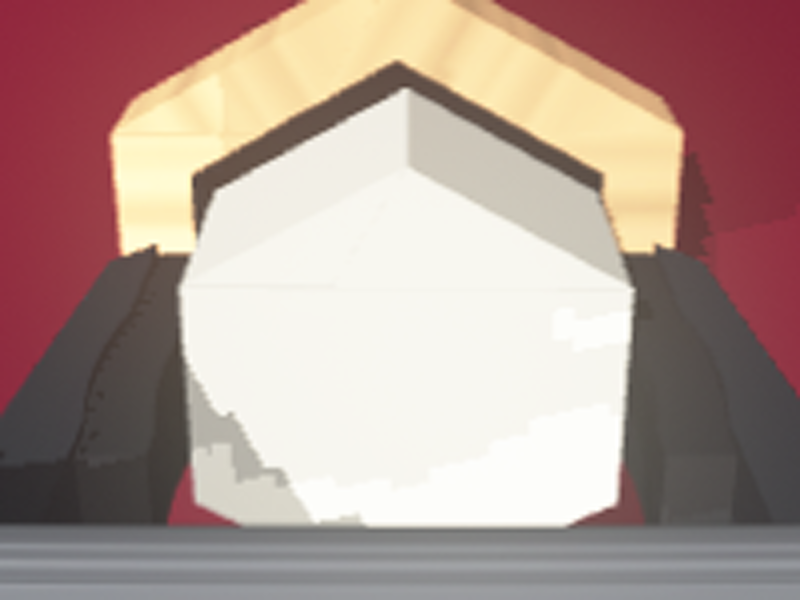

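>>> step_arm(motion=[0, 0, 0, -0.9, 0.2, 0, 0, 0, 0, 0, 0, 0, -1.5, 0, 0, 0, 0, 0, 0, -1.5, 0, 0, 0, 0, 0, 0, 0, 0, 0, 0, 0, 0, 0, 0, 0, 0, 0, 0, 0, 0, 0, 0, 0, 0, 0, 0, 0, 0, 0, 0, 0, 0, 0, 0, 0, 0, 0, 0, 0, 0, 0, 0, 0, 0, 0, 0, 0, 0, 0, 0])

```text
time_s: 26.02
position: [0.6169, 0.1407, 0.021]
orientation: [-1.571, 0.0, -1.819]
ft_force: [-1.0, 0.2, -2.3]
width: 0.0541
```

```bash
python3 - <<'E' 2>/dev/null
from h import *
i,im,d,W=cloud('wrist'); save('w17.png',im[190:340,180:380],4)
s=get_state(); print(s['time_s'],np.round(s['position'],4),np.round(np.degrees(s['orientation']),2),s['ft_force'].round(1),s['width'])
E
```

```text
26.0667 [0.6168 0.1407 0.021 ] [ -90.      0.   -104.24] [-0.1 -0.5 -2.5] 0.05366280937446327
```

View pics/w17.png

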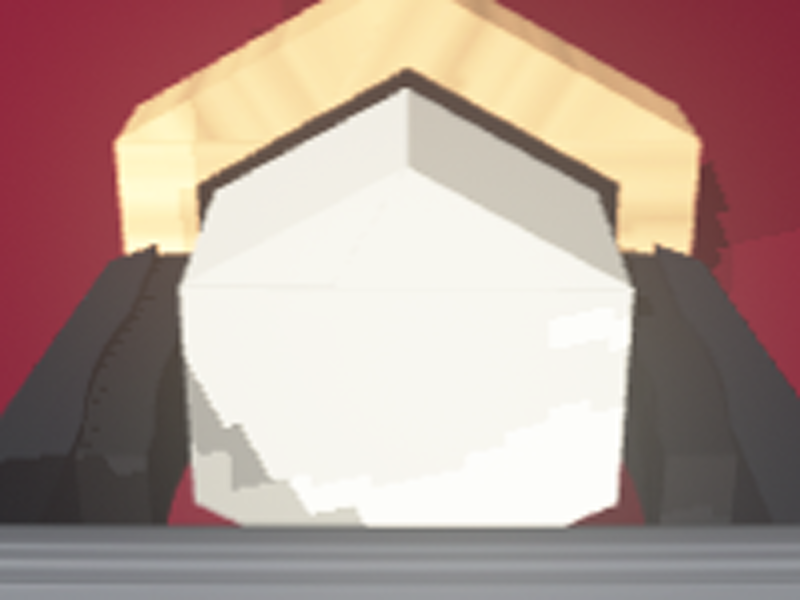

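>>> step_arm(motion=[0, 0, 0, -0.2, -0.8, 0, 0, 0, 0, 0, 0, 0, 0, 0, 0, 0, 0, 0, 0, -0.6, 0, 0, 0, 0, 0, 0, -0.6, 0, 0, 0, 0, 0, 0, 0, 0, 0, 0, 0, 0, 0, 0, 0, 0, 0, 0, 0, 0, 0, 0, 0, 0, 0, 0, 0, 0, 0, 0, 0, 0, 0, 0, 0, 0, 0, 0, 0, 0, 0, 0, 0])

```text
time_s: 26.9
position: [0.6167, 0.1399, 0.0204]
orientation: [-1.571, -0.0, -1.819]
ft_force: [-2.7, -0.6, 5.8]
width: 0.0535
```

```bash
python3 - <<'E' 2>/dev/null
from h import *
i,im,d,W=cloud('wrist'); save('w18.png',im[190:340,180:380],4)
s=get_state(); print(s['time_s'],np.round(s['position'],4),np.round(np.degrees(s['orientation']),2),s['ft_force'].round(1),s['width'])
E
```

```text
26.95 [0.6167 0.1398 0.0203] [-8.9990e+01 -1.0000e-02 -1.0423e+02] [-3.1 -0.6  5.5] 0.05383567310332886
```

View pics/w18.png

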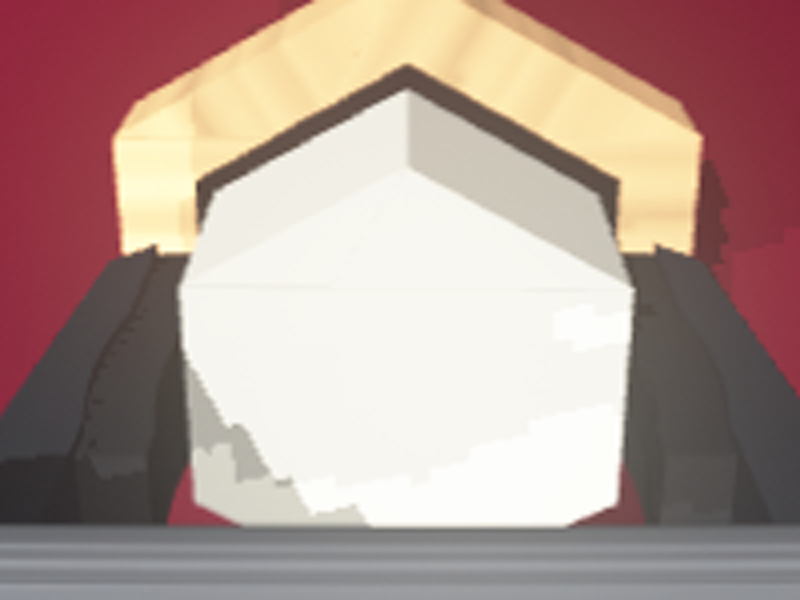

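>>> step_arm(motion=[0, 0, 0, 0, 0, 0, 78, 0, 0, 0, 0, 0, 0, 78, 0, 0, 0, 0, 0, 0, 78, 0, 0, 0, 0, 0, 0, 78, 0, 0, 0, 0, 0, 8, 78, 0, 0, 0, 0, 0, 25, 78, 0, 0, 0, 0, 0, 40, 78, 0, 0, 0, 0, 0, 40, 88, 0, 0, 0, 0, 0, 40, 88, 0, 0, 0, -5, -8, 35, 88])

```text
time_s: 27.78
position: [0.6124, 0.1328, 0.2114]
orientation: [-1.568, 0.001, -1.818]
ft_force: [0.2, -0.9, 0.6]
width: 0.0878
```

>>> step_arm(motion=[0, 0, 0, -10, -15, 12, 88, 0, 0, 0, -18, -28, 0, 88, 0, 0, 0, -22, -34, 0, 88, 0, 0, 0, -22, -34, 0, 88, 0, 0, 0, -22, -34, 0, 88, 0, 0, 0, -22, -34, 0, 88, 0, 0, 0, -20, -30, 0, 88, 0, 0, 0, -14, -22, 0, 88, 0, 0, 0, -9, -14, 0, 88, 0, 0, 0, -6, -9, 0, 88])

```text
time_s: 28.62
position: [0.4457, -0.1237, 0.2205]
orientation: [-1.57, -0.001, -1.821]
ft_force: [-0.3, 0.0, -0.3]
width: 0.0881
```

>>> step_arm(motion=[0, 0, 0, 0, 0, 0, 88, 0, 0, 0, 0, 0, 0, 88, 0, 0, 0, 0, 0, 0, 88, 0, 0, 0, 0, 0, 0, 88, 0, 0, 0, 0, 0, 0, 88, 0, 0, 0, 0, 0, 0, 88, 0, 0, 0, 0, 0, 0, 88, 0, 0, 0, 0, 0, 0, 88, 0, 0, 0, 0, 0, 0, 88, 0, 0, 0, 0, 0, 0, 88])

```text
time_s: 29.45
position: [0.4466, -0.1221, 0.2198]
orientation: [-1.571, 0.0, -1.819]
ft_force: [0.1, -0.8, 0.2]
width: 0.0876
```

```bash
python3 - <<'E' 2>/dev/null
from h import *
i,im,d,W=cloud('wrist'); save('w19.png',im,1.4)
s=get_state(); print(s['time_s'],np.round(s['position'],4),np.round(np.degrees(s['orientation']),2),s['ft_force'].round(1),s['width'])
for z in (.028,):
    P=W.reshape(-1,3); Q=P[(abs(P[:,2]-z)<.005)&(np.hypot(P[:,0]-.4725,P[:,1]+.0255)<.05)]
    print(np.median(Q[:,2]),cv2.minAreaRect((Q[:,:2]*1000).astype(np.float32)),cv2.minEnclosingCircle((Q[:,:2]*1000).astype(np.float32)))
print('rnd',fitfelt(i,im,'rnd',(.472,-.025),0,z=.028,g=0,bp=6,a0=(100,30),w0=.5,ch=1),fitfelt(i,im,'rnd',(.472,-.025),0,z=.028,g=0,bp=6,a0=(100,-50),w0=.5,ch=1))
i,im,d,W=cloud('top'); c=proj(i,[.617,.139,.03])[0].astype(int); save('t19.png',im[c[1]-35:c[1]+35,c[0]-35:c[0]+35],8)
Q=W[c[1]-25:c[1]+25,c[0]-25:c[0]+25].reshape(-1,3); Q=Q[(abs(Q[:,2]-.044)<.006)];print(cv2.minAreaRect((Q[:,:2]*1000).astype(np.float32)))
E
```

```text
29.5 [ 0.4466 -0.1221  0.2198] [ -90.      0.   -104.24] [-0.1  0.4  0.1] 0.08789832984607139
0.027876926677945117 ((471.023681640625, -23.48077392578125), (68.20318603515625, 68.53240203857422), 76.31684112548828) ((471.0292663574219, -23.58671760559082), 34.770931243896484)
rnd {'xy': array([ 0.5228, -0.0658]), 'yaw': np.float64(5416724728301231.0), 'rms': 45.3, 'n': 3557, 'amp': 87, 'w': np.float64(-1.11)} {'xy': array([ 0.4708, -0.0234]), 'yaw': np.float64(14674.12), 'rms': 8.0, 'n': 3557, 'amp': -92, 'w': np.float64(0.49)}
((617.2546997070312, 139.32244873046875), (58.709983825683594, 53.96643829345703), 75.8167724609375)
```

View pics/w19.png

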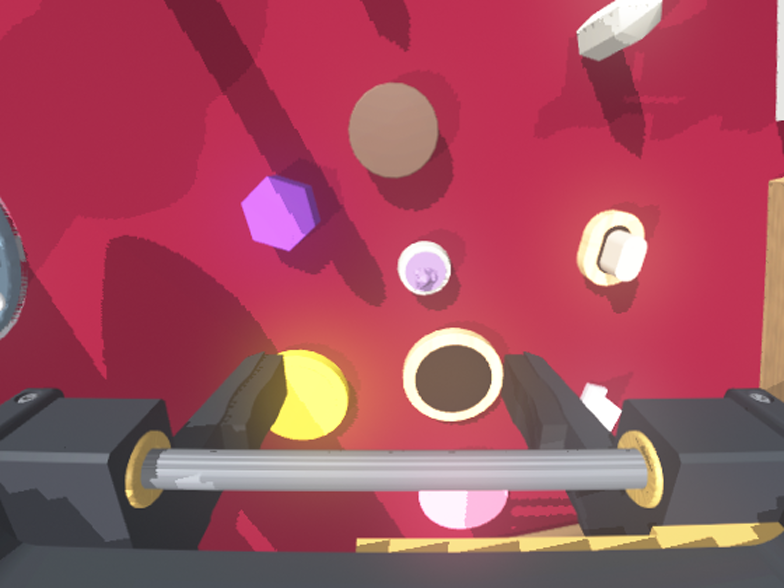

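View pics/t19.png

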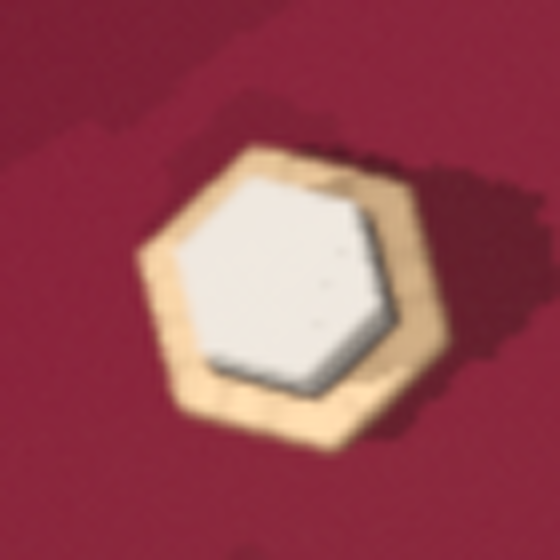

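>>> step_arm(motion=[0, 0, 0, 2.3, 10, 0, 88, 0, 0, 0, 5, 20, 0, 88, 0, 0, 0, 6, 26, 0, 88, 0, 0, 0, 6, 22, 0, 88, 0, 0, 0, 3, 13, 0, 88, 0, 0, 0, 2, 7.6, 0, 88, 0, 0, 0, 0, 0, -20, 88, 0, 0, 0, 0, 0, -30, 88, 0, 0, 0, 0, 0, -35, 88, 0, 0, 0, 0, 0, -35, 88])

```text
time_s: 30.38
position: [0.4716, -0.0235, 0.0992]
orientation: [-1.568, -0.0, -1.819]
ft_force: [0.3, 0.3, -0.4]
width: 0.0876
```

>>> step_arm(motion=[0, 0, 0, 0, 0, -30, 88, 0, 0, 0, 0, 0, -20, 88, 0, 0, 0, 0, 0, -15, 88, 0, 0, 0, 0, 0, -11, 88, 0, 0, 0, 0, 0, -8, 88, 0, 0, 0, 0, 0, -5, 88, 0, 0, 0, 0, 0, -3, 88, 0, 0, 0, 0, 0, 0, 88, 0, 0, 0, 0, 0, 0, 88, 0, 0, 0, 0, 0, 0, 88])

```text
time_s: 31.22
position: [0.4716, -0.0237, 0.0085]
orientation: [-1.569, -0.0, -1.819]
ft_force: [0.4, 0.7, -0.4]
width: 0.0884
```

>>> step_arm(motion=[0, 0, 0, 0, 0, -2, 88, 0, 0, 0, 0, 0, 0, 88, 0, 0, 0, 0, 0, 0, 88, 0, 0, 0, 0, 0, 0, 0, 0, 0, 0, 0, 0, 0, 0, 0, 0, 0, 0, 0, 0, 0, 0, 0, 0, 0, 0, 0, 0, 0, 0, 0, 0, 0, 0, 0, 0, 0, 0, 0, 0, 0, 0, 0, 0, 0, 0, 0, 0, 0])

```text
time_s: 32.05
position: [0.471, -0.0235, 0.0058]
orientation: [-1.571, 0.0, -1.819]
ft_force: [-1.1, 0.5, 0.6]
width: 0.0695
```

```bash
python3 - <<'E' 2>/dev/null
from h import *
i,im,d,W=cloud('wrist'); save('w20.png',im[170:340,170:390],3.5)
s=get_state(); print(s['time_s'],np.round(s['position'],4),np.round(np.degrees(s['orientation']),2),s['ft_force'].round(1),s['width'])
y=s['orientation'][2];ax=np.array([np.cos(y),np.sin(y)])
for o in (-2,0,2):
    print(o,((proj(i,[[*(s['position'][:2]+ax*(o-35)/1000),zz] for zz in (.028,.0)])-[170,170])*3.5).round(0))
E
```

```text
32.1 [ 0.471  -0.0235  0.0058] [ -90.     -0.   -104.24] [ 0.4 -0.8  1.3] 0.06954872407116461
-2 [[391. 176.]
 [390. 111.]]
0 [[391. 190.]
 [390. 124.]]
2 [[391. 204.]
 [390. 136.]]
```

View pics/w20.png

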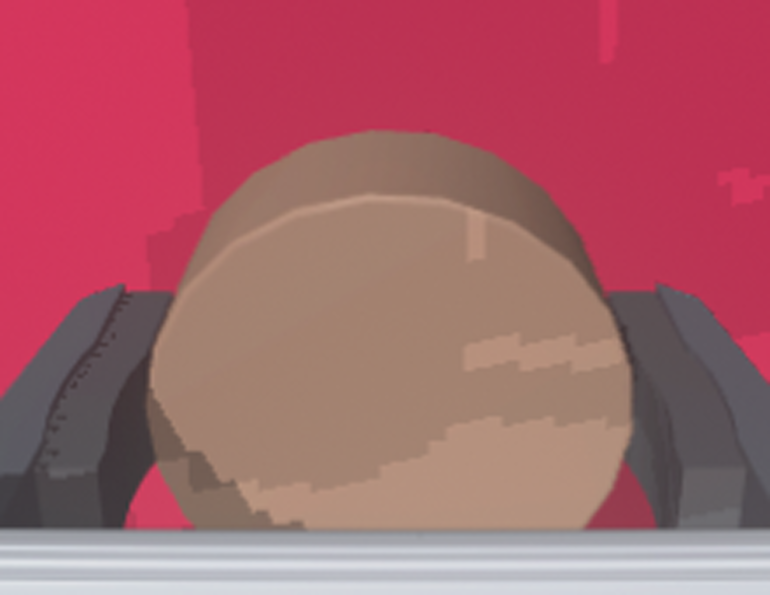

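>>> step_arm(motion=[0, 0, 0, 0, 0, 3, 0, 0, 0, 0, 0, 0, 7, 0, 0, 0, 0, 0, 0, 15, 0, 0, 0, 0, 0, 0, 25, 0, 0, 0, 0, 0, 0, 32, 0, 0, 0, 0, 0, 0, 35, 0, 0, 0, 0, 0, 0, 32, 0, 0, 0, 0, 0, 0, 25, 0, 0, 0, 0, -0.5, -8, 14, 0, 0, 0, 0, -1, -15, 7, 0])

```text
time_s: 32.93
position: [0.4702, -0.046, 0.2038]
orientation: [-1.567, 0.0, -1.817]
ft_force: [-0.4, 0.2, -2.6]
width: 0.0693
```

>>> step_arm(motion=[0, 0, 0, -2, -25, 0, 0, 0, 0, 0, -3, -35, 0, 0, 0, 0, 0, -3, -40, 0, 0, 0, 0, 0, -3, -40, 0, 0, 0, 0, 0, -3, -40, 0, 0, 0, 0, 0, -3, -40, 0, 0, 0, 0, 0, -2, -35, 0, 0, 0, 0, 0, -1, -25, 0, 0, 0, 0, 0, -1, -15, 0, 0, 0, 0, 0, -1, -10, 0, 0])

```text
time_s: 33.77
position: [0.4467, -0.3528, 0.2005]
orientation: [-1.572, 0.001, -1.821]
ft_force: [0.8, -0.1, -3.4]
width: 0.0696
```

>>> step_arm(motion=[0, 0, 0, 0, 0, 0, 0, 0, 0, 0, 0, 0, 0, 0, 0, 0, 0, 0, 0, 0, 0, 0, 0, 0, 0, 0, 0, 0, 0, 0, 0, 0, 0, 0, 0, 0, 0, 0, 0, 0, 0, 0, 0, 0, 0, 0, 0, 0, 0, 0, 0, 0, 0, 0, 0, 0, 0, 0, 0, 0, 0, 0, 0, 0, 0, 0, 0, 0, 0, 0])

```text
time_s: 34.6
position: [0.4474, -0.3515, 0.2008]
orientation: [-1.571, -0.0, -1.819]
ft_force: [-0.5, -0.9, -4.4]
width: 0.0693
```

```bash
python3 - <<'E' 2>/dev/null
from h import *
i,im,d,W=cloud('wrist'); save('w21.png',im,1.4)
s=get_state(); print(s['time_s'],np.round(s['position'],4),np.round(np.degrees(s['orientation']),2),s['ft_force'].round(1),s['width'])
print(fitfelt(i,im,'rnd',(.4723,-.2565),0))
E
```

```text
34.65 [ 0.4474 -0.3515  0.2008] [ -90.      0.   -104.24] [-0.1  0.7 -3.7] 0.06959435702849304
{'xy': array([ 0.4723, -0.2564]), 'yaw': np.float64(-50596.97), 'rms': 10.7, 'n': 4546, 'amp': 156, 'w': np.float64(-0.3)}
```

View pics/w21.png

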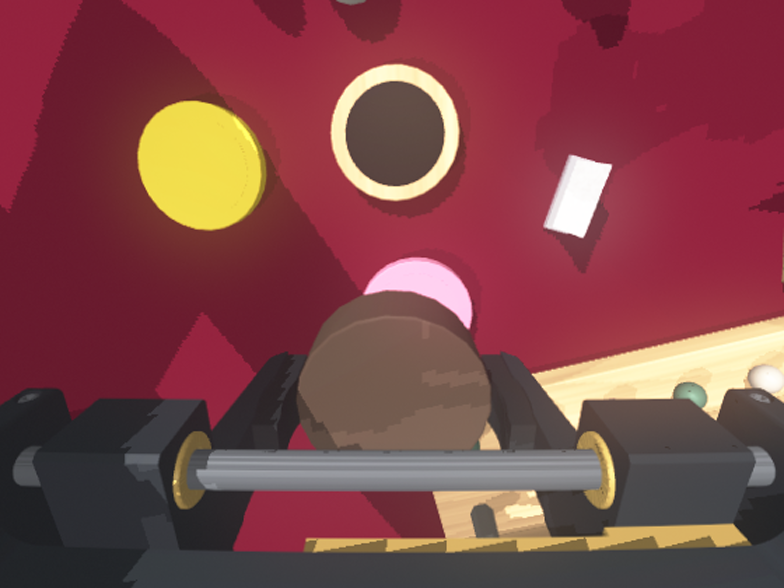

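>>> step_arm(motion=[0, 0, 0, 2.4, 10, 0, 0, 0, 0, 0, 5, 19, 0, 0, 0, 0, 0, 7, 26, 0, 0, 0, 0, 0, 6, 21, 0, 0, 0, 0, 0, 3, 12.4, 0, 0, 0, 0, 0, 1.5, 7, 0, 0, 0, 0, 0, 0, 0, -15, 0, 0, 0, 0, 0, 0, -25, 0, 0, 0, 0, 0, 0, -30, 0, 0, 0, 0, 0, 0, -30, 0])

```text
time_s: 35.48
position: [0.4729, -0.257, 0.1006]
orientation: [-1.568, -0.002, -1.819]
ft_force: [-0.7, -0.5, -4.5]
width: 0.0694
```

>>> step_arm(motion=[0, 0, 0, 0, 0, -25, 0, 0, 0, 0, 0, 0, -20, 0, 0, 0, 0, 0, 0, -12, 0, 0, 0, 0, 0, 0, -8, 0, 0, 0, 0, 0, 0, -5, 0, 0, 0, 0, 0, 0, -3, 0, 0, 0, 0, 0, 0, -2.5, 0, 0, 0, 0, 0, 0, -1.5, 0, 0, 0, 0, 0, 0, 0, 0, 0, 0, 0, 0, 0, 0, 0])

```text
time_s: 36.32
position: [0.4727, -0.2564, 0.0244]
orientation: [-1.57, -0.001, -1.819]
ft_force: [0.5, -0.3, -3.2]
width: 0.0691
```

```bash
python3 - <<'E' 2>/dev/null
from h import *
i,im,d,W=cloud('wrist'); save('w22.png',im[150:340,170:390],3.5)
s=get_state(); print(s['time_s'],np.round(s['position'],4),np.round(np.degrees(s['orientation']),2),s['ft_force'].round(1),s['width'])
E
```

```text
36.3667 [ 0.4727 -0.2564  0.0244] [-8.9940e+01 -3.0000e-02 -1.0424e+02] [-0.2  0.6 -3.9] 0.06940544886540513
```

View pics/w22.png

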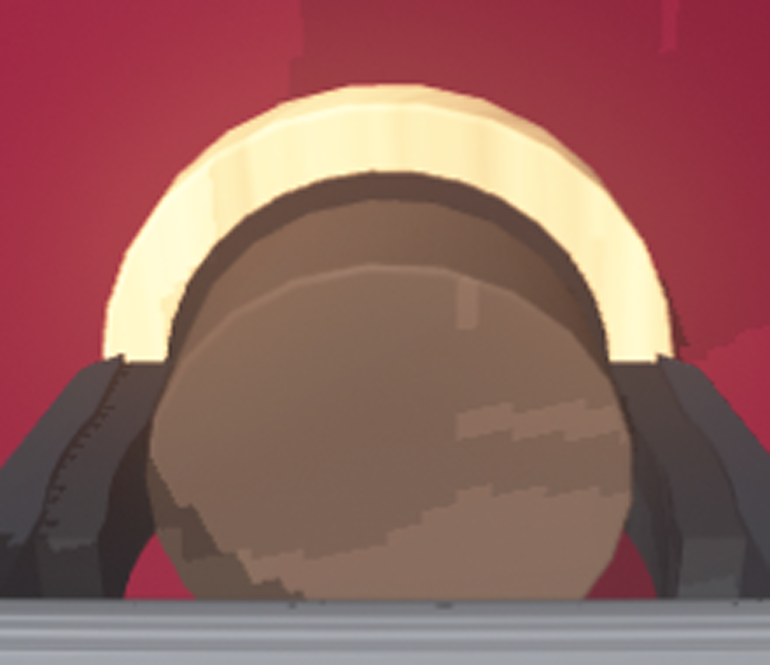

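>>> step_arm(motion=[0, 0, 0, -0.3, 0, -1.5, 0, 0, 0, 0, 0, 0, -1.5, 0, 0, 0, 0, 0, 0, -0.7, 0, 0, 0, 0, 0, 0, -0.5, 0, 0, 0, 0, 0, 0, 0, 0, 0, 0, 0, 0, 0, 0, 0, 0, 0, 0, 0, 0, 0, 0, 0, 0, 0, 0, 0, 0, 0, 0, 0, 0, 0, 0, 0, 0, 0, 0, 0, 0, 0, 0, 0])

```text
time_s: 37.2
position: [0.4722, -0.2563, 0.0208]
orientation: [-1.571, -0.0, -1.819]
ft_force: [-2.8, 2.0, 9.1]
width: 0.0693
```

```bash
python3 - <<'E' 2>/dev/null
from h import *
i,im,d,W=cloud('wrist'); save('w23.png',im[150:340,170:390],3.5)
s=get_state(); print(s['time_s'],np.round(s['position'],4),np.round(np.degrees(s['orientation']),2),s['ft_force'].round(1),s['width'])
E
```

```text
37.25 [ 0.4722 -0.2563  0.0208] [-8.9990e+01 -1.0000e-02 -1.0423e+02] [-3.5  2.2  8.4] 0.06938067057697757
```

View pics/w23.png

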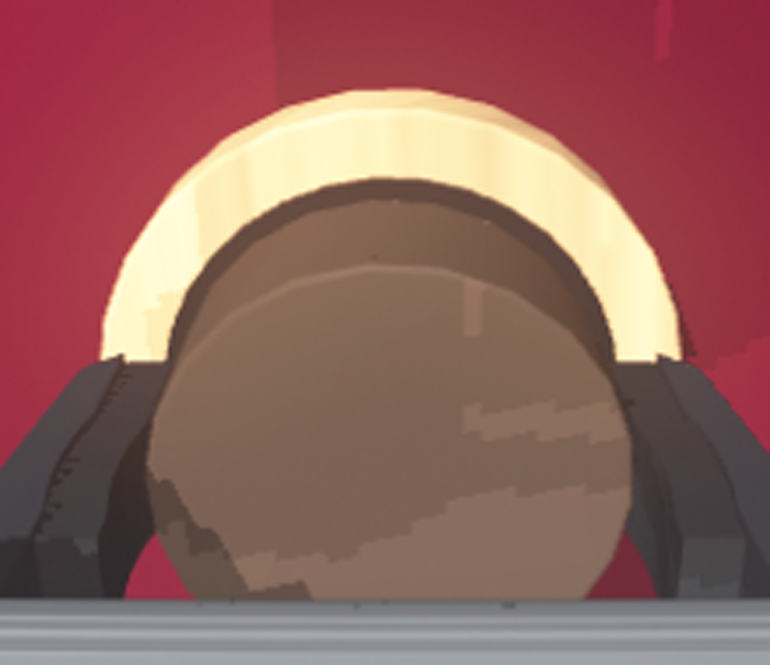

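Centred with an even margin; I'll release it and back off.

>>> step_arm(motion=[0, 0, 0, 0, 0, 0, 88, 0, 0, 0, 0, 0, 0, 88, 0, 0, 0, 0, 0, 0, 88, 0, 0, 0, 0, 0, 0, 88, 0, 0, 0, 0, 0, 6, 88, 0, 0, 0, 0, 0, 20, 88, 0, 0, 0, 0, 0, 35, 88, 0, 0, 0, 0, 0, 40, 88, 0, 0, 0, 0, 0, 40, 88, 0, 0, 0, 0, -8, 35, 88])

```text
time_s: 38.08
position: [0.4721, -0.2632, 0.1984]
orientation: [-1.57, -0.0, -1.818]
ft_force: [0.7, -0.2, -0.3]
width: 0.0883
```

>>> step_arm(motion=[0, 0, 0, -5, -20, 15, 88, 0, 0, 0, -8, -30, 0, 88, 0, 0, 0, -8, -30, 0, 88, 0, 0, 0, -5, -20, 0, 88, 0, 0, 0, -3, -10, 0, 88, 0, 0, 0, 0, 0, 0, 88, 0, 0, 0, 0, 0, 0, 88, 0, 0, 0, 0, 0, 0, 88, 0, 0, 0, 0, 0, 0, 88, 0, 0, 0, 0, 0, 0, 88])

```text
time_s: 38.92
position: [0.4435, -0.373, 0.2106]
orientation: [-1.571, 0.0, -1.818]
ft_force: [0.1, 0.2, 0.3]
width: 0.088
```

```bash
python3 - <<'E' 2>/dev/null
from h import *
s=get_state(); print(s['time_s'],np.round(s['position'],4),s['ft_force'].round(1),s['width'])
i,im,d,W=cloud('wrist'); save('w24.png',im,1.4)
i,im,d,W=cloud('top'); save('t24.png',im[130:300,110:420],2.5)
for n,c,st in [('obl',(.636,-.165),(.6366,-.1658)),('sq',(.469,.249),(.4693,.249)),('hex',(.617,.139),(.6181,.1393)),('rnd',(.472,-.257),(.4728,-.2581))]:
    P=W.reshape(-1,3); Q=P[(abs(P[:,2]-.044)<.006)&(np.hypot(P[:,0]-c[0],P[:,1]-c[1])<.05)]
    pl=np.linalg.lstsq(np.c_[Q[:,:2]-Q[:,:2].mean(0),np.ones(len(Q))],Q[:,2],rcond=None)[0]
    print(n,len(Q),'stand',st,cv2.minAreaRect((Q[:,:2]*1000).astype(np.float32)),cv2.minEnclosingCircle((Q[:,:2]*1000).astype(np.float32)),'tilt',np.degrees(pl[:2]).round(2),'z',pl[2].round(4))
for q in ['point_mid_center','point_left_center']:
    for r in optics.regions_of(q,'top')[:2]: print(q,r['bbox'])
E
```

```text
38.9167 [ 0.4435 -0.373   0.2106] [0.1 0.2 0.3] 0.08803408403050937
obl 122 stand (0.6366, -0.1658) ((636.76904296875, -166.53749084472656), (35.98809051513672, 20.875211715698242), 69.74504089355469) ((635.9654541015625, -166.240966796875), 18.07449722290039) tilt [ 1.54 -2.24] z 0.0445
sq 307 stand (0.4693, 0.249) ((469.08831787109375, 249.27557373046875), (40.34858322143555, 39.642330169677734), 87.72209930419922) ((469.10601806640625, 249.62698364257812), 26.945114135742188) tilt [0.37 1.37] z 0.044
hex 462 stand (0.6181, 0.1393) ((617.4042358398438, 139.39242553710938), (59.447139739990234, 54.53276443481445), 77.67728424072266) ((616.8853759765625, 138.83917236328125), 30.594364166259766) tilt [-0.02  0.09] z 0.0444
rnd 691 stand (0.4728, -0.2581) ((472.10528564453125, -256.9028015136719), (66.13272094726562, 68.99813079833984), 0.4916395843029022) ((472.24859619140625, -256.7902526855469), 35.041717529296875) tilt [0.4  0.26] z 0.0444
point_mid_center [236.5, 144.8, 251.3, 161.2]
point_mid_center [183.0, 216.8, 198.1, 232.4]
point_left_center [183.2, 215.7, 200.1, 229.8]
```

View pics/w24.png

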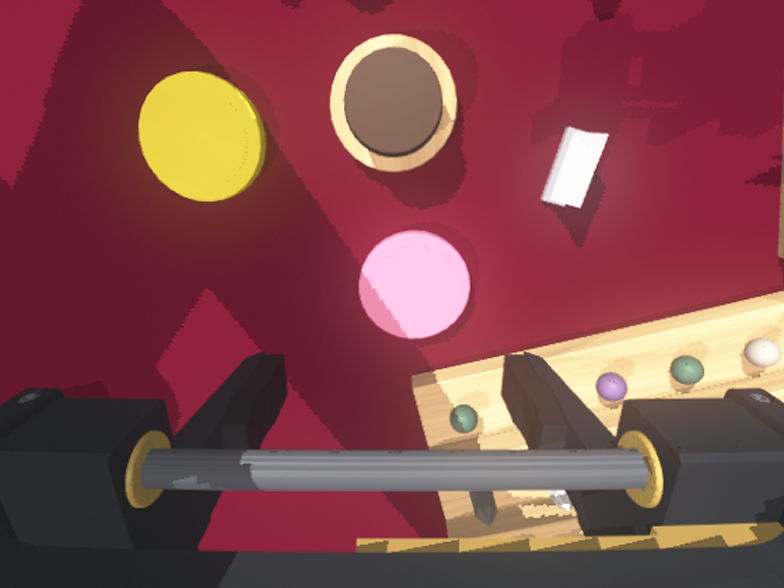

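View pics/t24.png

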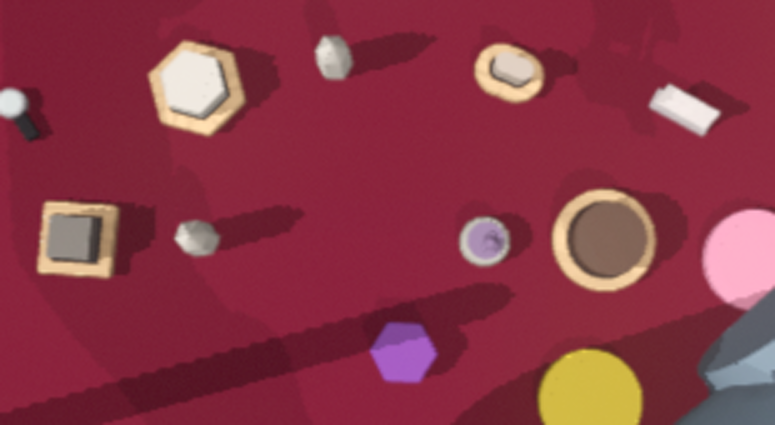

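All four slabs sit on their stands and both crystals are where they started, so I'll hand in.

```bash
python3 -c "
from station import arm; print(arm.finish_job())"
```

```text
the job is handed in; nothing more can be done
None
```

I took the stack apart in order (oblong, square, six-sided, round) and laid each slab on its matching stand before taking the next. I handed the job in at about 39 s of the 128 s, with the gripper open and clear of everything.

**Centring:** In the top camera, each slab centre was within about 1.3 mm of its stand centre. Measured by the wrist camera before release, the felt showed about 3 mm around the square, six-sided and round slabs. The oblong sits about 0.7 mm to one side.

**Flatness:** All four slab tops read 44–44.5 mm high. They should be 43 mm, and this camera reads about 1.3 mm high on the table too. The fitted tilt was under 1.4° for the square, six-sided and round slabs.

**Not fully settled:**
- The oblong's tilt fit came out at about 2.7°. I took that as noise, as it rests on only 122 pixels and its height and outline look right.
- The top and wrist cameras disagreed by 1–2 mm, within their stated calibration. I placed by the wrist camera and used the top camera as a check.

**Left alone:** Both crystal points are standing where they were, and I did not touch the pink, yellow and purple look-alikes. The readings I took never showed more than about 10 N at the wrist.

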